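# Hold the reading lens at focal height over a culture dish

## Robot

A 6-joint arm with a two-finger parallel gripper is mounted at the origin on the work surface. World frame = base frame: x ahead of the robot, y to its left, z up, the work surface at z = 0. Lengths are in mm, angles in rad, forces in N, time in s.
With the tool pointing down it reaches from about 350 to 775 mm from the base axis. Payload 7.3 kg.
Tool frame: the origin (TCP) lies at the very end of the fingers, on their centre line; the grasp point (between the pads) lies 19 mm behind it; x points along the fingers, y is the direction in which the jaws open and shut, and the axes are right-handed (so a half turn about x gives the same grasp; the last joint's range is limited). The gripper opens to 92 mm and grips with 3 to 60 N. Pads are 19 mm wide; open, the fingers measure 130 mm over their backs; the gripper's body (75 mm by 190 mm) begins 47 mm behind the grasp point.
Start: joints at [1.186, 0.342, 1.524, -0, 1.275, -0.146], TCP at [124.166, 510.125, 226.741] pointing down, gripper open.
Joint ranges: [-2.53, 2.53], [-0.77, 2.02], [0.04, 2.7], [-1, 4.14], [0.28, 2.66], [-3.11, 3.11]. Speed limits (rad/s): [2.57, 2.57, 3.14, 3.14, 3.14, 3.14].

## Interface

Orientations are given as [roll, pitch, yaw] about the fixed x, y, z axes, in that order (R = Rz(yaw) Ry(pitch) Rx(roll)).
In Python, from plant import sensors, capture, bot gives the robot as it stands.
- The arm moves only by the shell command python3 -m crank 'ROWS' [OPENING]. ROWS is JSON, a list of rows, each an object of numbers: "dx", "dy", "dz": the shift along the tool's x, y, z in cm; "spin": the turn about the tool's x in rad. A call has 1 to 20 rows; each row is the pose to reach, as a shift and turn from the pose commanded when the call began, along the tool's axes at that moment; what a row does not reach only later rows make up. A row lasts 1/12 s, in which the tool goes at most 41.7 mm and 7.16 degrees, less where a joint would pass 70% of its speed; a pose out of reach is approached as far as the arm can. A call with a gripper value outside its range is refused whole. OPENING is the opening in per cent of the stroke, from 0 (shut) to 100 (fully open), set as the call begins (- or left out, the last holds). The fingers move at their own pace and stop on an object; the grip force is fixed at half the most. Time passes only in rows, so rows that repeat a pose let the fingers close. It gives the time, the measured TCP pose, the force and the opening at its end, in the units of the state.
- sensors.get_obs(): the state, without advancing time (a new reading comes with each control period).
- capture(name): name is "scene" or "side" or "wrist"; returns a dict with "frame" (400x640x3 uint8, blue, green, red), "vfov" (degrees; the focal length in pixels is half the picture's height over the tangent of half this angle, whatever the lens; pixels are square), "cx", "cy" (the principal point, pixels), "k1" (the pictures are not rectified: a ray, as slopes to the right and down, at radius r is drawn at 1 + k1 r^2 times it, then the intrinsics apply), "view" (4x4, takes a point from world to camera coordinates); the wrist camera has in their place "mount" (4x4, takes a point from camera to tool coordinates, whose origin is the TCP and whose axes are the tool frame's). Camera axes: x right, y down, z forward; pixel columns grow to the right and rows downward; lengths in mm; the calibration is good to about 2 mm. A picture is of the moment at which its call begins: read the wrist's pose just before it. There is no depth.
- bot.close_job(): hands the job in, once; it reports no verdict.
The state is a dict: "time": time; "joint_positions": joint angles; "dq": joint speeds; "tau": joint torques, N m; "tool_pos": TCP position; "tcp_rot": TCP orientation; "contact_force": force on the tool from outside, world axes, zero at the start; "moment": the same for the moment, N m; "grip_width": finger opening in mm.
Only numpy, scipy, OpenCV 4.12 (cv2) and the standard library are available. Lean on these libraries where they do the work, as an engineer would, in place of code of your own. Each camera call takes 0.05 s, during which the arm holds its last target.

## Task

Lift the blue-handled reading lens off the peg of its sloping green stand and hold it over the culture dish on the grey stage: centred above the dish, level, and at the height of the orange pointer on the stage's post. Finish while still holding it there in the gripper, steady and resting on nothing else; leave the dish, the orange pointer and the other things on the bench where they are.

Things in the scene. Friction and masses are not known exactly. Their poses are not given: they have to be found in the camera images.
- loupe: reading lens, 63 to 126 g, 12 mm thick all over (glass 6). Origin: lens centre, mid-thickness; +x along the handle, z square to the glass (up when level). Black ring 76 mm across; blue handle 20 mm wide (y) from x = 36 to 134 mm, then a 30 mm square eyelet. At the start it lies on the stand sloping 35 degrees: handle end high and away from the robot, glass low and near it, z leaning to the robot
- handle_grip (a point): middle of the lens's handle (x = 85 mm in the lens's frame), where it can be pinched across its 20 mm width; axes as the lens. The lens's mass centre lies about 55 mm along the handle from the lens centre
- eyelet (a point): centre of the 17 mm eyelet hole at the handle's end (x = 150 mm in the lens's frame); axes as the lens. The lens hangs by it on the stand's peg
- stand: green lens stand, fixed; base 190 x 90 x 10 mm from x = -75 to +115, origin on the bench; x is level and points uphill, away from the robot (yaw within 0.45 rad). Its rests slope up along +x at 35 degrees: a 62 mm wide pad under the glass, and a small 36 x 26 mm pad, 8 mm thick, on a 12 mm thick leg under the eyelet; nothing stands below the handle between them but the base
- peg (a point): on the axis of the stand's steel peg, 6 mm above the pad, inside the eyelet while the lens hangs; axes as the stand. The peg, 6 mm thick, is square to the sloping pads and ends 2 mm past the lens's upper face (14 mm above the pad): the lens comes off when moved over 14 mm square to the pads; a straight lift upward clears too
- station: grey stage plate, 130 x 175 x 12 mm, fixed. Origin on the bench below a white disc that marks the dish's place; the plate runs from y = -70 to +105 mm. A steel post, 8 mm thick, 160 mm tall, stands at x = 0, y = +90 mm; nothing else upright. x points away from the robot (yaw within 0.45 rad)
- focus_mark (a point): tip of the orange pointer on the post, at the middle of its 4 mm thickness: the height at which the middle of the lens's thickness belongs. It lies 61 mm to +y of the station's origin, 75 to 135 mm above the bench; axes as the station. Behind the tip is a 22 x 22 x 12 mm slider held by friction only
- dish: culture dish, clear with amber filling and red spots, 60 mm in diameter, 14 mm tall, standing loose on the stage within about 12 mm of its origin; origin at the centre of its underside (12 mm above the bench), z up
- reagent: small amber glass bottle with white cap, 38 mm wide, 75 tall, standing on the bench between stand and station; origin at the centre of its underside, loose, to be left alone
- tube_rack: yellow rack with four red-capped tubes, 156 x 50 x 114 mm, at the left side of the bench; origin at the centre of its underside, loose, to be left alone
- tip_box: white and green tip box with clear lid, 85 x 125 x 70 mm, at the far side; origin at the centre of its underside, loose, to be left alone
- tube_block: orange block with rows of dark holes, 75 x 200 x 36 mm, at the far side; origin at the centre of its underside, loose, to be left alone
- media_bottle: clear bottle with blue cap, 80 mm wide, 160 tall, at the left; origin at the centre of its underside, loose, to be left alone
- spare_dishes: stack of two clear closed dishes with amber filling, 60 mm wide, 28 tall, on the bench at the far side (not the dish to inspect); origin at the centre of its underside, loose, to be left alone
- beaker: glass beaker, 64 mm wide, 80 tall, at the right; origin at the centre of its underside, loose, to be left alone
There are look-alikes about, which are no part of the job. Leave any purple look-alike of the station alone. There is more than one size of the loupe; the job needs the larger.

How it is judged (in metres and radians):
On the way:
1. the lens has been lifted off the peg, clear of the stand and held by the gripper (distance between eyelet and peg above 0.025 m and contact force between loupe and stand below 0.2 N and contact force between loupe and the fingers above 1 N), for 0.2 s.
At the end, for the whole second after the job is handed in: The gripper alone holds the lens, steady, centred within 13 mm of the dish's centre seen from above, within 8 mm of the orange pointer's height, level within 0.12 rad, touching no other listed thing; dish within 8 mm and pointer within 5 mm of where they began (horizontal distance between loupe and dish below 0.013 m and z of loupe in the frame of focus_mark between -0.008 and 0.008 m and angle between loupe's own z axis and vertical below 0.12 rad and linear speed of loupe below 0.02 m/s and angular speed of loupe below 0.2 rad/s and contact force between loupe and the fingers above 1 N and contact force between loupe and stand below 0.2 N and contact force between loupe and station below 0.2 N and contact force between loupe and dish below 0.2 N and contact force between loupe and reagent below 0.2 N and contact force between loupe and tube_rack below 0.2 N and contact force between loupe and tip_box below 0.2 N and contact force between loupe and tube_block below 0.2 N and contact force between loupe and media_bottle below 0.2 N and contact force between loupe and spare_dishes below 0.2 N and contact force between loupe and beaker below 0.2 N and distance of dish from where it was at the start of the episode below 0.008 m and distance of focus_mark from where it was at the start of the episode below 0.005 m); the arm keeps its last pose, push and grip.
It fails at once if the dish was pushed more than 8 mm or tipped (distance of dish from where it was at the start of the episode above 0.008 m or angle between dish's own z axis and vertical above 0.2 rad).
It fails at once if the orange pointer was moved more than 5 mm (distance of focus_mark from where it was at the start of the episode above 0.005 m).
It fails at once if another thing on the bench was moved more than 20 mm or tipped (distance of any of reagent, tube_rack, tip_box, tube_block, media_bottle, spare_dishes, beaker from where it was at the start of the episode above 0.02 m or angle between any of reagent, tube_rack, tip_box, tube_block, media_bottle, spare_dishes, beaker's own z axis and vertical above 0.3 rad).
It also fails if it takes over 42 s, if anything falls off the work surface, if the arm or the gripper's body presses on something with over 40 N, if the wrist force passes 120 N, or if a joint passes its speed limit or range.

## Working session

There is one attempt and no reset: what is moved stays moved. The work goes in short steps, Python scripts to look and compute and a shell command to move; the robot and the scene stay as the last step left them, time stands still between calls to the robot, and variables do not carry over. Pictures are saved under pics/ and viewed, and the job is handed in when it is done.

```bash
ls; mkdir -p pics; python3 - <<'E'
from plant import sensors, capture, bot
import cv2,json
print(sensors.get_obs())
for n in("scene","side","wrist"):
    c=capture(n); cv2.imwrite(f"pics/{n}0.png",c["frame"])
    print(n,{k:(v.tolist() if hasattr(v,'tolist') else v) for k,v in c.items() if k!="frame"})
E
```

```text
pics
{'time': 0.0, 'joint_positions': array([ 1.18600305e+00,  3.42742390e-01,  1.52501059e+00, -2.51199178e-05,
        1.27537793e+00, -1.45994363e-01]), 'dq': array([ 0.00023629, -0.00063726, -0.00168942,  0.00071686,  0.00093073,
        0.00079455]), 'tau': array([-3.14545950e-04, -4.31237483e+01, -2.44217420e+01,  7.16686388e-02,
        5.59272605e-02, -9.94235324e-05]), 'tool_pos': array([124.01288019, 509.7322115 , 226.0369888 ]), 'tcp_rot': array([-1.70117664,  1.56925788, -1.93996822]), 'contact_force': array([-0.52716318, -0.41039122, -0.3980405 ]), 'moment': array([0.00928034, 0.02572941, 0.00263476]), 'grip_width': 91.6647359645788}
scene {'vfov': 42.55632487894663, 'cx': 327.0072736732729, 'cy': 205.4191781494953, 'k1': -0.03085589098200514, 'view': [[-0.481252955755911, 0.8764973888380052, 0.012162234020036015, 226.788819634472], [0.6962747908115764, 0.39065472642926813, -0.6021547146695521, -327.7712616177633], [-0.532538269288222, -0.2813204793089771, -0.7982867778341768, 1852.6012329052226], [0.0, 0.0, 0.0, 1.0]]}
side {'vfov': 50.00014675095014, 'cx': 320.07313370700075, 'cy': 197.67214625410656, 'k1': -0.006595938198248904, 'view': [[-0.922947226991698, -0.38486838306619425, 0.0066890884541909185, 516.5718584342493], [-0.22590156009516152, 0.5274973252461478, -0.8189719512930415, 185.52493272916502], [0.3116679344027983, -0.7573789669473089, -0.5737945617474256, 1185.274291297226], [0.0, 0.0, 0.0, 1.0]]}
wrist {'vfov': 67.19413252970517, 'cx': 319.63812387893364, 'cy': 202.674748299631, 'k1': -0.0162984803435819, 'mount': [[0.0009310962180504063, -0.3049471308234145, 0.9523688258560326, -158.75318922204414], [0.9999994736402182, -0.00012655611959703591, -0.0010181860506053824, 1.0366098030237803], [0.00043102101780201823, 0.9523692725965667, 0.30494685247558523, -83.22874970672393], [0.0, 0.0, 0.0, 1.0]]}
```

View pics/scene0.png

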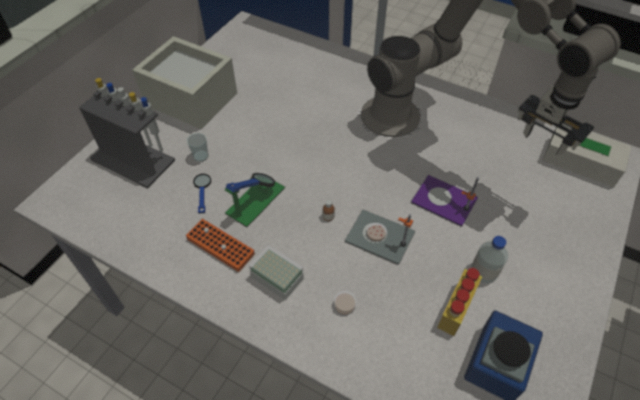

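View pics/side0.png

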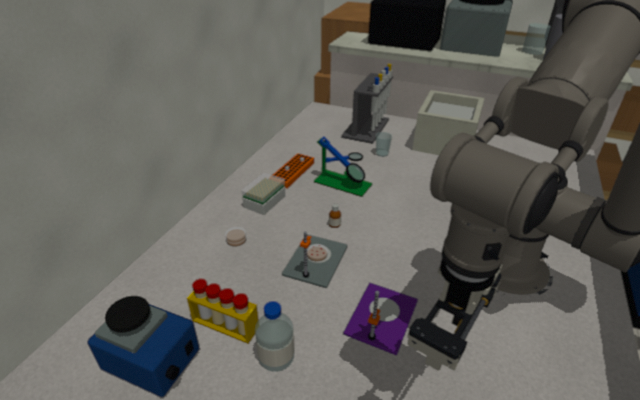

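View pics/wrist0.png

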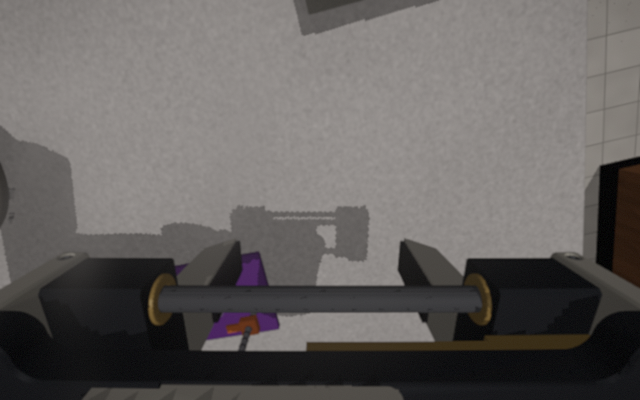

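The scene view shows the green stand with the lens at about (250,190), the smaller lens on the bench at (202,190), the grey station at (380,236) and the purple look-alike at (445,200). I'll zoom in on the parts that matter.

```bash
cat > h.py <<'E'
import numpy as np, cv2
from plant import sensors, capture, bot
from scipy.spatial.transform import Rotation as R
def K(c):
    f=c["frame"].shape[0]/2/np.tan(np.radians(c["vfov"])/2)
    return np.array([[f,0,c["cx"]],[0,f,c["cy"]],[0,0,1.]]),np.array([c["k1"],0,0,0,0.])
def c2w(c,obs=None):
    if "view" in c: return np.linalg.inv(np.array(c["view"]))
    T=np.eye(4);T[:3,:3]=R.from_euler('xyz',obs["tcp_rot"]).as_matrix();T[:3,3]=obs["tool_pos"]
    return T@np.array(c["mount"])
def ray(c,uv,obs=None):
    k,d=K(c);p=cv2.undistortPoints(np.array(uv,float).reshape(1,1,2),k,d).ravel()
    T=c2w(c,obs);v=T[:3,:3]@np.array([p[0],p[1],1]);return T[:3,3],v/np.linalg.norm(v)
def plane(c,uv,z,obs=None):
    o,v=ray(c,uv,obs);return o+v*(z-o[2])/v[2]
def tri(rs):
    A=np.zeros((3,3));b=np.zeros(3)
    for o,v in rs:
        P=np.eye(3)-np.outer(v,v);A+=P;b+=P@o
    x=np.linalg.solve(A,b);return x,[round(float(np.linalg.norm((np.eye(3)-np.outer(v,v))@(x-o))),1) for o,v in rs]
def proj(c,X,obs=None):
    T=np.linalg.inv(c2w(c,obs));k,d=K(c)
    return cv2.projectPoints(np.array(X,float).reshape(-1,1,3),cv2.Rodrigues(T[:3,:3])[0],T[:3,3],k,d)[0].reshape(-1,2)
def crop(f,x0,y0,w,h,s,name):
    im=cv2.resize(f[y0:y0+h,x0:x0+w],None,fx=s,fy=s,interpolation=cv2.INTER_CUBIC)
    im=cv2.convertScaleAbs(im,alpha=1.4,beta=10)
    for x in range((x0//10+1)*10,x0+w,10):
        cv2.line(im,((x-x0)*s,0),((x-x0)*s,6),(0,0,255),1); cv2.putText(im,str(x),((x-x0)*s-10,16),0,.35,(0,0,255),1)
    for y in range((y0//10+1)*10,y0+h,10):
        cv2.line(im,(0,(y-y0)*s),(6,(y-y0)*s),(0,0,255),1); cv2.putText(im,str(y),(8,(y-y0)*s+4),0,.35,(0,0,255),1)
    cv2.imwrite("pics/"+name,im)
E
python3 - <<'E'
import cv2
from h import crop
a=cv2.imread("pics/scene0.png");b=cv2.imread("pics/side0.png")
crop(a,185,160,110,75,7,"s_stand.png");crop(b,300,125,90,75,8,"d_stand.png")
crop(a,340,200,80,65,9,"s_stat.png");crop(b,275,220,80,70,8,"d_stat.png")
E
```

```text
(no output)
```

View pics/s_stand.png

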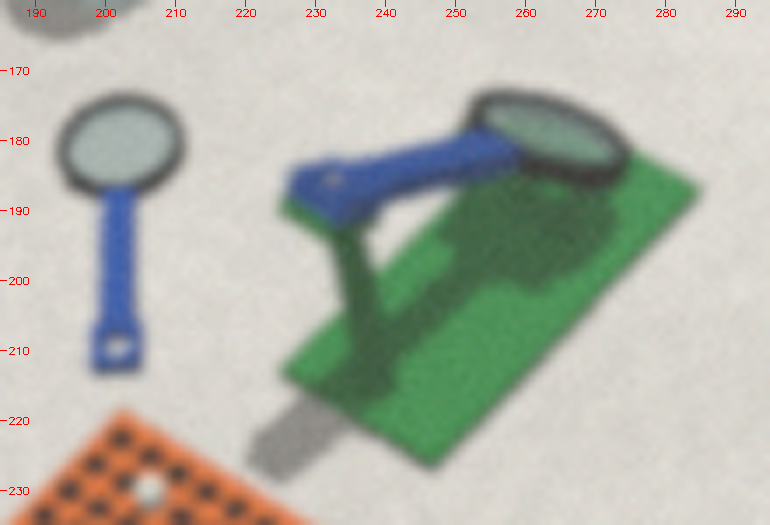

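View pics/d_stand.png

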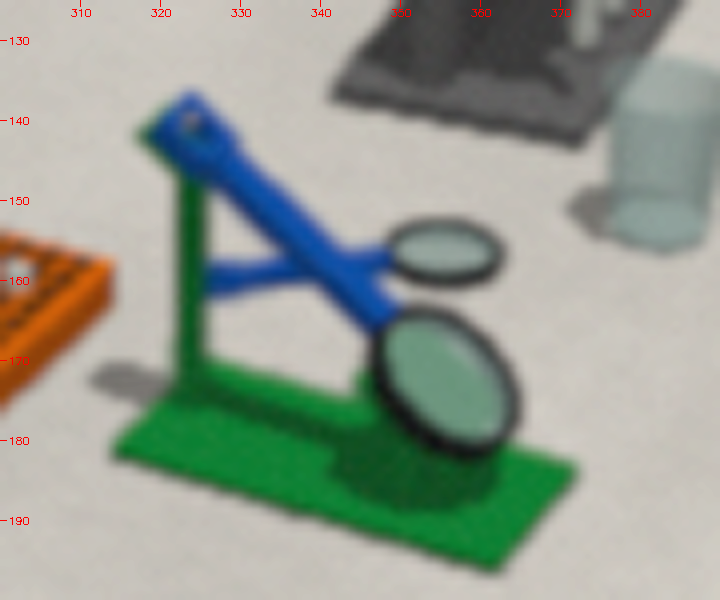

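View pics/s_stat.png

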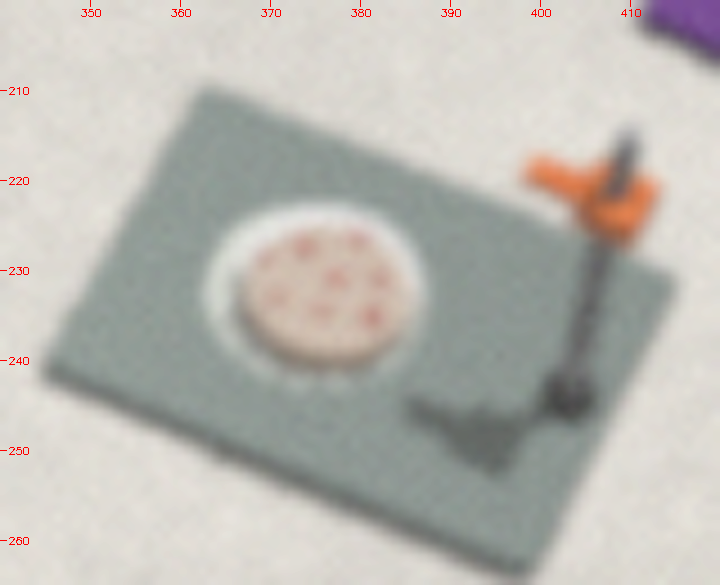

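View pics/d_stat.png

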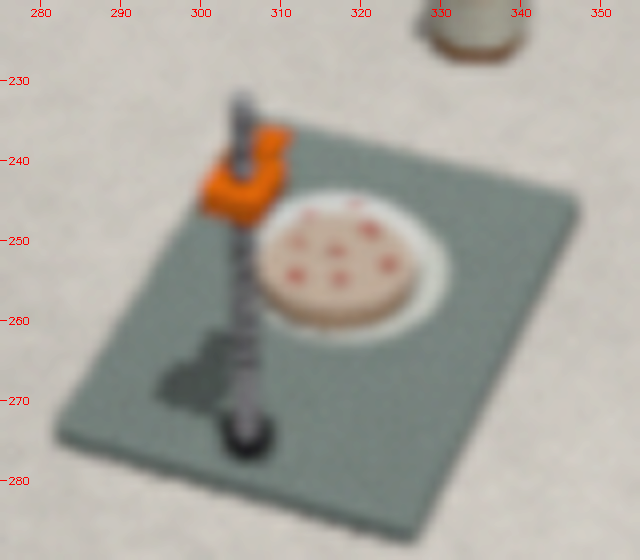

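```bash
cat > m.py <<'E'
from h import *
s=capture("scene");d=capture("side")
def sub(p): return (p[0]-.5,p[1]-.5)
def T(n,a,b):
    x,e=tri([ray(s,sub(a)),ray(d,sub(b))]);print(n,x.round(1),e);return x
E_=T("eyelet",(232.2,185.5),(323.6,140.2))
L=T("lens",(263.3,179.7),(355.75,172.5))
v=E_-L;print("len",np.linalg.norm(v),"yaw",np.arctan2(v[1],v[0]),"slope",np.degrees(np.arcsin(v[2]/np.linalg.norm(v))))
for n,a,b in (("R",(285,187.3),(372,184)),("B",(246.5,227),(314,181.5)),("L",(225,213.3),None),("n4",None,(362,196))):
    if a:print("stand s",n,plane(s,sub(a),10).round(1))
    if b:print("stand d",n,plane(d,sub(b),10).round(1))
for a in((363,209.5),(415,231.5),(398.5,262.5),(345,240.5)):print("stat s",plane(s,sub(a),12).round(1))
for a in((347.5,245),(327,286.5),(282,273.5)):print("stat d",plane(d,sub(a),12).round(1))
T("tip",(398.7,219),(310.8,236.6))
T("posttop",(410,214.3),(305.2,232))
print("postbase",plane(s,sub((403,243.8)),14).round(1),plane(d,sub((305.5,274)),14).round(1))
# dish: amber mask
for c,n,(x0,y0,x1,y1),zz in((s,"s",(340,205,398,262),26),(d,"d",(306,240,340,268),26)):
    f=c["frame"][y0:y1,x0:x1].astype(int);
    m=((f[...,2]-f[...,0])>15).astype(np.uint8)
    m=cv2.morphologyEx(m,cv2.MORPH_CLOSE,np.ones((3,3)))
    cs=max(cv2.findContours(m,0,cv2.CHAIN_APPROX_NONE)[0],key=cv2.contourArea)
    el=cv2.fitEllipse(cs);p=(el[0][0]+x0,el[0][1]+y0)
    print("dish",n,p,el[1],plane(c,p,20).round(1),plane(c,p,26).round(1))
E
python3 m.py
```

```text
eyelet [ 640.3 -217.1  151.4] [0.1, 0.1]
lens [ 516.2 -203.4   58.6] [2.0, 2.0]
len 155.5507107443992 yaw -0.10994862645951074 slope 36.62179191322785
stand s R [ 478.7 -150.2   10. ]
stand d R [ 461.8 -232.3   10. ]
stand s B [ 665.7 -170.4   10. ]
stand d B [ 654.6 -167.2   10. ]
stand s L [ 655.6 -256.3   10. ]
stand d n4 [ 471.  -148.3   10. ]
stat s [437.5 105.9  12. ]
stat s [434.9 278.2  12. ]
stat s [557.2 278.8  12. ]
stat s [565.4 110.3  12. ]
stat d [431.5 106.7  12. ]
stat d [425.7 278.8  12. ]
stat d [552.9 282.3  12. ]
tip [491.9 234.6 120.4] [2.7, 2.7]
posttop [492.1 263.8 159.2] [0.7, 0.7]
postbase [493.8 264.7  14. ] [493.9 261.4  14. ]
dish s (375.97514724731445, 232.44307899475098) (14.873971939086914, 16.432815551757812) [501.1 181.4  20. ] [505.  182.7  26. ]
dish d (314.9926424026489, 251.4639434814453) (15.483739852905273, 24.259567260742188) [500.9 178.   20. ] [498.3 184.1  26. ]
```

```bash
cat >> h.py <<'E'
def rel(target,yawjaw=None):
    o=sensors.get_obs();M=R.from_euler('xyz',o["tcp_rot"]).as_matrix()
    d=M.T@(np.array(target,float)-o["tool_pos"])/10
    print("pos",o["tool_pos"].round(1),"t",round(o["time"],2),"w",round(o["grip_width"],1),"F",o["contact_force"].round(1))
    print("toolx",M[:,0].round(3),"y",M[:,1].round(3),"z",M[:,2].round(3))
    if yawjaw is not None:
        a=np.arctan2(M[1,1],M[0,1]);e=(yawjaw-a+np.pi/2)%np.pi-np.pi/2
        print("spin",(np.sign(M[2,0])*e).round(3),"or",(np.sign(M[2,0])*(e-np.sign(e)*np.pi)).round(3))
    print("dx dy dz cm",d.round(2))
E
python3 - <<'E'
from h import *
rel([578,-209.5,220],-0.11+np.pi/2)
print(sensors.get_obs()["joint_positions"].round(2))
s=capture("scene");d=capture("side")
print("reagent",tri([ray(s,(328,209)),ray(d,(334.5,208))]),plane(s,(328,218),0),plane(d,(334.5,226),0))
E
```

```text
pos [124.1 510.  226.4] t 0.25 w 91.8 F [ 0.4 -0.3  0.7]
toolx [-0.    -0.001 -1.   ] y [ 0.237  0.972 -0.001] z [ 0.972 -0.237 -0.   ]
spin -0.129 or 3.013
dx dy dz cm [  0.67 -59.16  61.12]
[ 1.19  0.34  1.52 -0.    1.28 -0.15]
reagent (array([510.34290532,  21.36257931,  54.70785556]), [8.1, 8.1]) [5.11686847e+02 2.56732397e+01 2.27373675e-13] [500.02323928  27.72515894   0.        ]
```

```bash
python3 -m crank '[{"dx":-1.4,"dy":-4,"dz":4,"spin":-0.1},{"dx":-1.4,"dy":-7,"dz":7,"spin":-0.129},{"dx":-1.4,"dy":-10,"dz":10.2,"spin":-0.129},{"dx":-1.4,"dy":-13,"dz":13.2,"spin":-0.129},{"dx":-1.4,"dy":-16,"dz":16.3,"spin":-0.129},{"dx":-1.4,"dy":-19,"dz":19.4,"spin":-0.129},{"dx":-1.4,"dy":-22,"dz":22.5,"spin":-0.129},{"dx":-1.4,"dy":-25,"dz":25.6,"spin":-0.129},{"dx":-1.4,"dy":-28,"dz":28.7,"spin":-0.129},{"dx":-1.4,"dy":-31,"dz":31.8,"spin":-0.129},{"dx":-1.4,"dy":-34,"dz":34.9,"spin":-0.129},{"dx":-1.4,"dy":-37,"dz":38,"spin":-0.129},{"dx":-1.4,"dy":-40,"dz":41,"spin":-0.129},{"dx":-1.4,"dy":-43,"dz":44,"spin":-0.129},{"dx":-1.4,"dy":-46,"dz":47,"spin":-0.129},{"dx":-1.4,"dy":-49,"dz":50,"spin":-0.129},{"dx":-1.4,"dy":-52,"dz":53,"spin":-0.129},{"dx":-1.4,"dy":-55,"dz":56.5,"spin":-0.129},{"dx":-1.4,"dy":-58,"dz":60,"spin":-0.129},{"dx":-1.4,"dy":-59.2,"dz":61.1,"spin":-0.129}]'
python3 -m crank '[{"dx":0},{"dx":0},{"dx":0}]'
python3 - <<'E'
from h import *
rel([578,-209.5,99],-0.11+np.pi/2)
c=capture("wrist");cv2.imwrite("pics/w1.png",c["frame"])
o=sensors.get_obs()
print(proj(c,[[578,-209.5,99],[645,-217,145],[516,-203,58.6]],o))
E
```

```text
time: 2.02
tool_pos: [568.2, -195.8, 240.6]
tcp_rot: [1.336, 1.571, 1.226]
contact_force: [2.0, 1.1, 0.2]
grip_width: 91.7
pos [ 568.2 -195.8  240.6] t 2.02 w 91.7 F [2.  1.1 0.2]
toolx [ 0.  0. -1.] y [0.11  0.994 0.   ] z [ 0.994 -0.11   0.   ]
spin -0.0 or 3.141
dx dy dz cm [14.16 -1.26  1.12]
[[313.19099355 197.88880552]
 [312.66024339 278.98076409]
 [313.18533225 133.0741179 ]]invalid input at $[0]: expected keys dx, dy, dz, spin
```

View pics/w1.png

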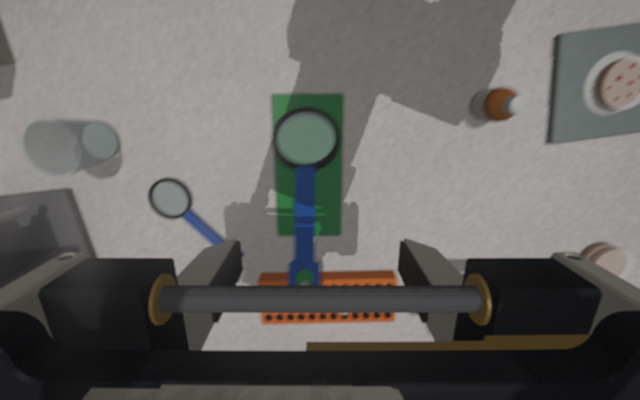

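```bash
python3 - <<'E'
from h import *
capture("wrist");capture("wrist")
rel([578,-209.5,99],-0.11+np.pi/2)
o=sensors.get_obs();c=capture("wrist");print(np.abs(o["dq"]).max());cv2.imwrite("pics/w2.png",c["frame"])
crop(c["frame"],240,90,120,210,3,"w2c.png")
print(proj(c,[[578,-209.5,99],[640.3,-217.1,151.4],[516,-203,58.6]],o))
f=c["frame"].astype(int);m=((f[...,0]-f[...,2]>40)&(f[...,0]-f[...,1]>25)).astype(np.uint8);m[:,:255]=0;m[:,360:]=0;m[300:]=0
for r in range(165,300,10):
    x=np.where(m[r])[0]
    if len(x):print(r,x.min(),x.max())
E
```

```text
pos [ 568.  -196.3  239. ] t 2.17 w 91.9 F [ 0.   1.4 -0.9]
toolx [-0.002  0.001 -1.   ] y [0.113 0.994 0.001] z [ 0.994 -0.113 -0.002]
spin -0.003 or 3.139
dx dy dz cm [13.99 -1.2   1.16]
0.06669129521038197
[[307.36507602 201.86542038]
 [305.47689506 282.3590285 ]
 [307.61096972 137.17821517]]
175 299 316
185 299 316
195 299 316
205 298 316
215 298 317
225 298 317
235 298 316
245 298 316
255 298 316
265 293 321
275 292 321
```

View pics/w2c.png

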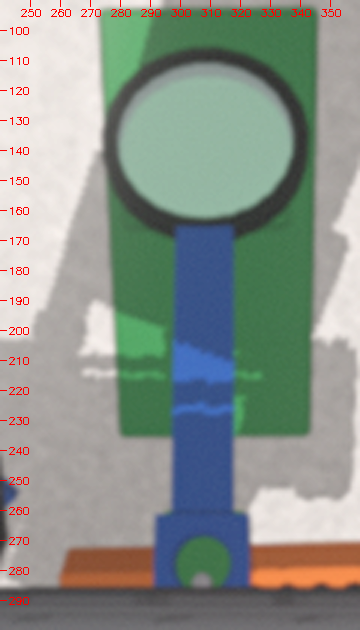

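The settled wrist picture matches the triangulated positions to within about 3 px: handle centreline u≈307, lens (308,139), hole (307,278). The jaws are in line with the handle, so I'll shift sideways and descend.

```bash
python3 -m crank '[{"dx":3,"dy":-1.2,"dz":1.15,"spin":0},{"dx":6,"dy":-1.2,"dz":1.15,"spin":0},{"dx":9,"dy":-1.2,"dz":1.15,"spin":0},{"dx":9,"dy":-1.2,"dz":1.15,"spin":0},{"dx":9,"dy":-1.2,"dz":1.15,"spin":0}]'
python3 - <<'E'
from h import *
rel([578,-209.5,87],-0.11+np.pi/2)
o=sensors.get_obs();c=capture("wrist");cv2.imwrite("pics/w3.png",c["frame"])
print(proj(c,[[578,-209.5,99],[516,-203,58.6]],o))
cv2.imwrite("pics/d3.png",cv2.resize(capture("side")["frame"][100:230,270:420],None,fx=5,fy=5))
E
```

```text
time: 2.63
tool_pos: [576.6, -205.6, 150.4]
tcp_rot: [2.718, 1.568, 2.61]
contact_force: [0.6, -0.2, 1.0]
grip_width: 91.9
pos [ 576.6 -205.6  150.4] t 2.63 w 91.9 F [ 0.6 -0.2  1. ]
toolx [-0.003  0.002 -1.   ] y [0.108 0.994 0.001] z [ 0.994 -0.108 -0.003]
spin 0.001 or -3.14
dx dy dz cm [ 6.34 -0.38  0.2 ]
[[313.42207701 225.21646487]
 [313.55478906 135.7046779 ]]
```

View pics/w3.png

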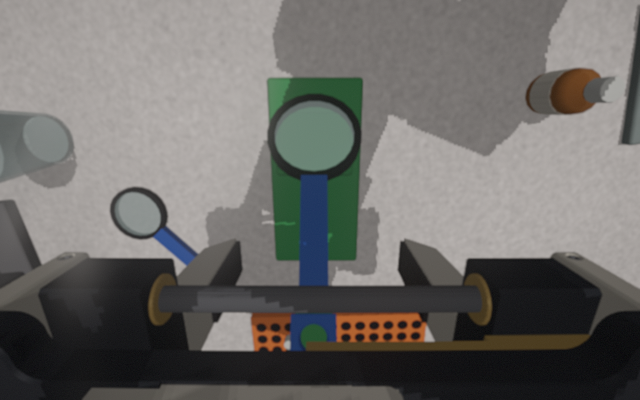

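View pics/d3.png

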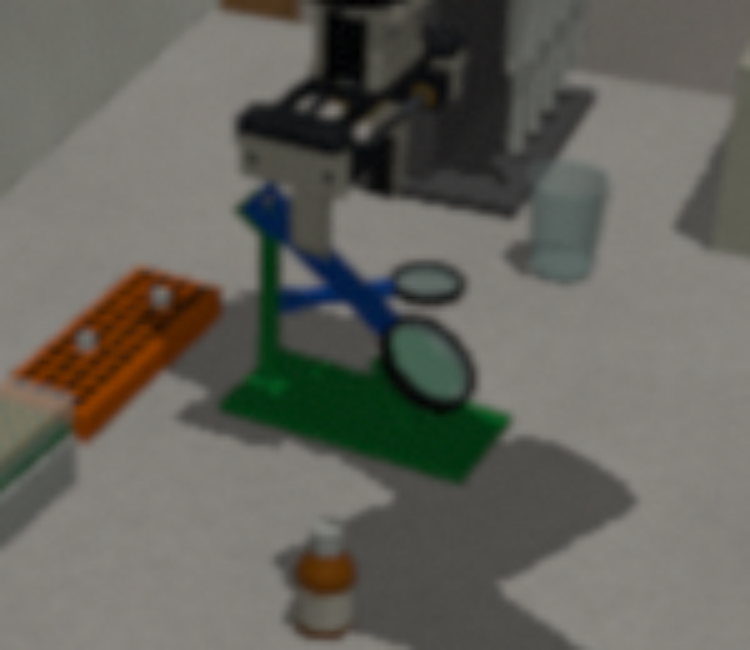

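```bash
python3 -m crank '[{"dx":0,"dy":-0.4,"dz":0.2,"spin":0},{"dx":2,"dy":-0.4,"dz":0.2,"spin":0},{"dx":4,"dy":-0.4,"dz":0.2,"spin":0},{"dx":5.5,"dy":-0.4,"dz":0.2,"spin":0},{"dx":6.3,"dy":-0.4,"dz":0.2,"spin":0},{"dx":6.3,"dy":-0.4,"dz":0.2,"spin":0},{"dx":6.3,"dy":-0.4,"dz":0.2,"spin":0}]'
python3 - <<'E'
from h import *
rel([578,-209.5,87],-0.11+np.pi/2)
o=sensors.get_obs();c=capture("wrist");cv2.imwrite("pics/w4.png",c["frame"])
d=capture("side");crop(d["frame"],300,120,90,75,8,"d4.png")
print(proj(d,[o["tool_pos"],[578,-209.5,99]]))
E
```

```text
time: 3.32
tool_pos: [579.8, -211.6, 88.9]
tcp_rot: [-0.321, 1.569, -0.43]
contact_force: [-0.0, 0.3, 0.3]
grip_width: 91.8
pos [ 579.8 -211.6   88.9] t 3.32 w 91.8 F [-0.   0.3  0.3]
toolx [ 0.002 -0.001 -1.   ] y [ 0.11   0.994 -0.001] z [ 0.994 -0.11   0.002]
spin 0.0 or -3.141
dx dy dz cm [ 0.19  0.19 -0.2 ]
[[338.52748539 159.91869527]
 [338.89665474 157.7352972 ]]
```

View pics/w4.png

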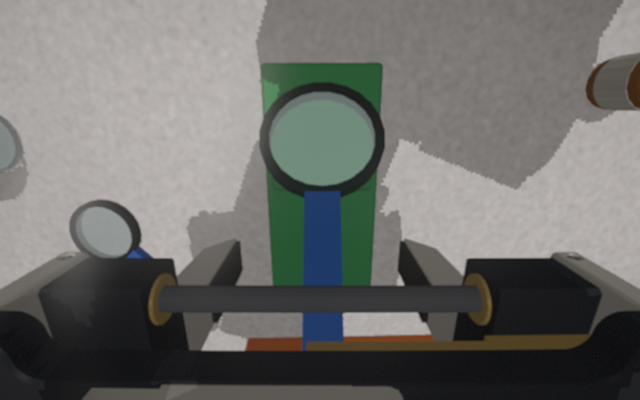

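View pics/d4.png

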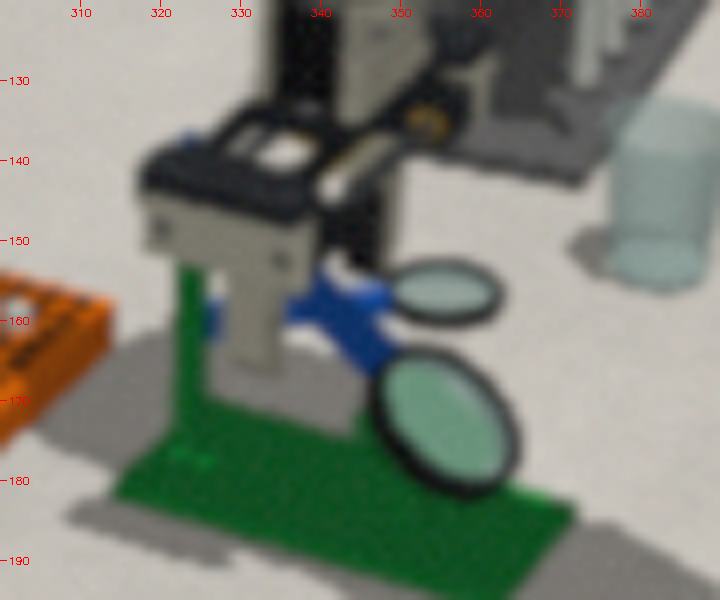

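```bash
python3 -m crank '[{"dx":0,"dy":0,"dz":0,"spin":0},{"dx":0,"dy":0,"dz":0,"spin":0},{"dx":0,"dy":0,"dz":0,"spin":0},{"dx":0,"dy":0,"dz":0,"spin":0},{"dx":0,"dy":0,"dz":0,"spin":0},{"dx":0,"dy":0,"dz":0,"spin":0},{"dx":0,"dy":0,"dz":0,"spin":0},{"dx":0,"dy":0,"dz":0,"spin":0},{"dx":0,"dy":0,"dz":0,"spin":0},{"dx":0,"dy":0,"dz":0,"spin":0},{"dx":0,"dy":0,"dz":0,"spin":0},{"dx":0,"dy":0,"dz":0,"spin":0}]' 0
```

```text
time: 4.42
tool_pos: [579.2, -211.1, 87.7]
tcp_rot: [1.508, 1.571, 1.398]
contact_force: [-0.2, 0.2, -0.5]
grip_width: 19.4
```

```bash
python3 -m crank '[{"dx":-0.7,"dy":0,"dz":0,"spin":0},{"dx":-1.6,"dy":0,"dz":0,"spin":0},{"dx":-2.6,"dy":0,"dz":0,"spin":0},{"dx":-3.8,"dy":0,"dz":0,"spin":0},{"dx":-5,"dy":0,"dz":0,"spin":0},{"dx":-6.2,"dy":0,"dz":0,"spin":0},{"dx":-7.4,"dy":0,"dz":0,"spin":0},{"dx":-8.6,"dy":0,"dz":0,"spin":0},{"dx":-9.6,"dy":0,"dz":0,"spin":0},{"dx":-10,"dy":0,"dz":0,"spin":0},{"dx":-10,"dy":0,"dz":0,"spin":0},{"dx":-10,"dy":0,"dz":0,"spin":0}]'
python3 - <<'E'
from h import *
o=sensors.get_obs();c=capture("wrist");cv2.imwrite("pics/w5.png",c["frame"])
d=capture("side");crop(d["frame"],300,90,100,100,6,"d5.png")
rel([445,-80,160])
E
```

```text
time: 5.42
tool_pos: [579.0, -211.2, 187.7]
tcp_rot: [1.337, 1.571, 1.227]
contact_force: [-0.0, 0.8, -1.1]
grip_width: 19.6
pos [ 578.8 -211.   186.9] t 5.52 w 19.7 F [ 0.6 -0.1 -1.2]
toolx [-0.001  0.001 -1.   ] y [0.11  0.994 0.001] z [ 0.994 -0.11  -0.001]
dx dy dz cm [  2.72  11.56 -14.73]
```

View pics/d5.png

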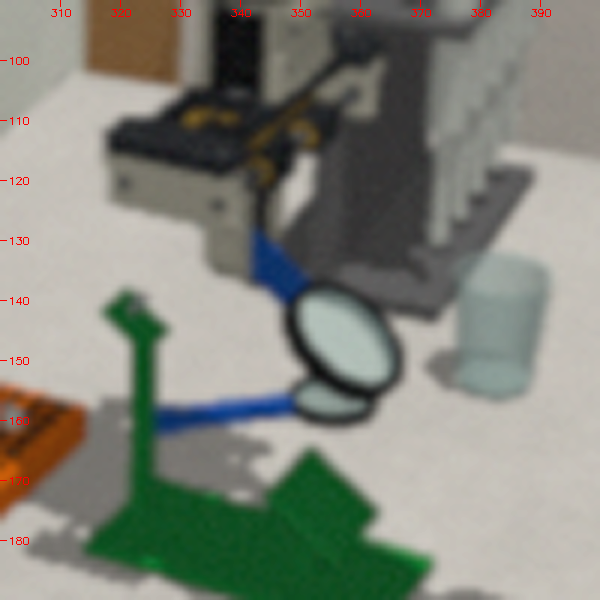

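View pics/w5.png

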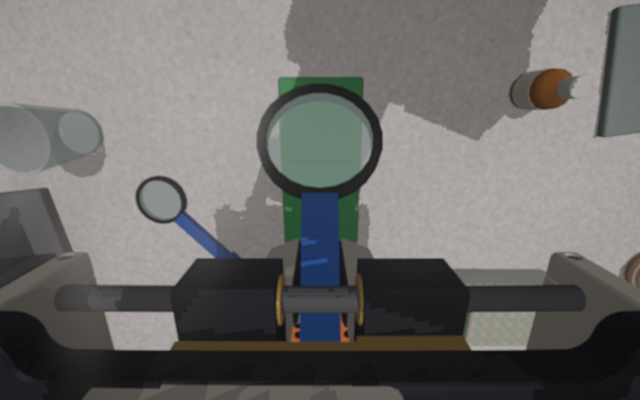

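```bash
python3 -m crank '[{"dx":0,"dy":0.7,"dz":-1,"spin":0},{"dx":0,"dy":1.7,"dz":-2.5,"spin":0},{"dx":0,"dy":3,"dz":-4.3,"spin":0},{"dx":0,"dy":4.5,"dz":-6.3,"spin":0},{"dx":0,"dy":6,"dz":-8.4,"spin":0},{"dx":0.5,"dy":7.5,"dz":-10.5,"spin":0},{"dx":1,"dy":9,"dz":-12.6,"spin":0},{"dx":1.8,"dy":10.5,"dz":-14.6,"spin":0},{"dx":2.6,"dy":11.7,"dz":-16.3,"spin":0},{"dx":3.4,"dy":12.6,"dz":-17.5,"spin":0},{"dx":4.1,"dy":13.2,"dz":-18.3,"spin":0},{"dx":4.8,"dy":13.2,"dz":-18.3,"spin":0},{"dx":5.3,"dy":13.2,"dz":-18.3,"spin":0},{"dx":5.7,"dy":13.2,"dz":-18.3,"spin":0},{"dx":5.7,"dy":13.2,"dz":-18.3,"spin":0},{"dx":5.7,"dy":13.2,"dz":-18.3,"spin":0}]'
python3 - <<'E'
from h import *
o=sensors.get_obs()
d=capture("side");crop(d["frame"],320,130,130,100,6,"d6.png")
s=capture("scene");crop(s["frame"],220,100,130,100,6,"s6.png")
rel([412,-60,60])
E
```

```text
time: 6.85
tool_pos: [412.2, -60.4, 130.5]
tcp_rot: [2.686, 1.571, 2.576]
contact_force: [0.1, 0.7, -1.3]
grip_width: 19.4
pos [412.2 -60.3 130.8] t 6.95 w 19.6 F [-0.3 -1.3 -1.4]
toolx [ 0. -0. -1.] y [ 0.11   0.994 -0.   ] z [ 0.994 -0.11   0.   ]
dx dy dz cm [ 7.08  0.03 -0.02]
```

View pics/d6.png

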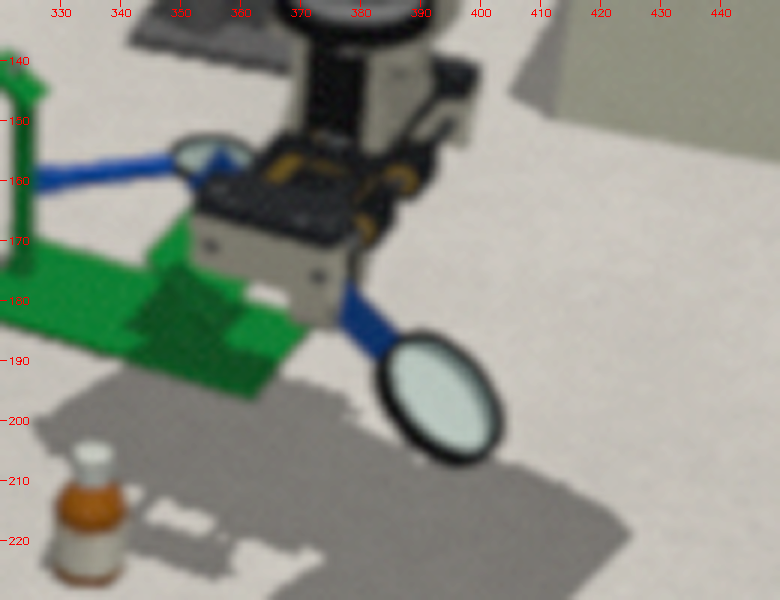

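View pics/s6.png

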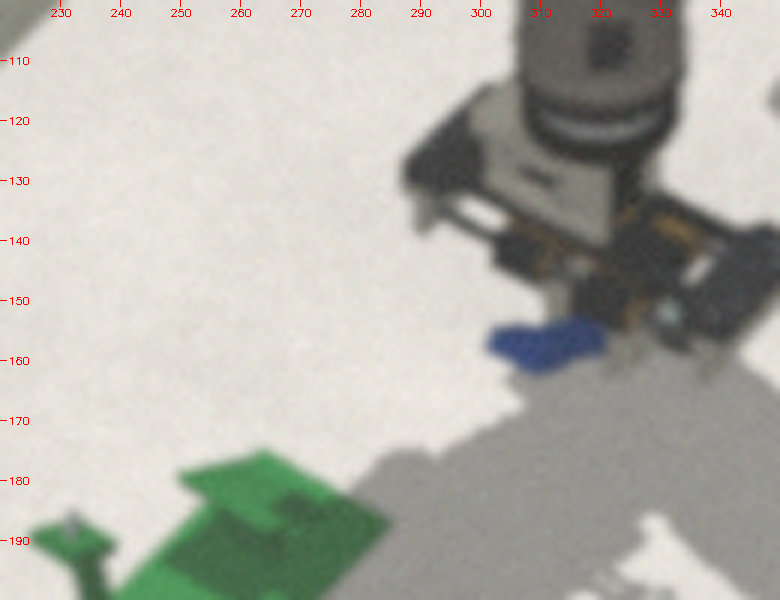

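```bash
python3 -m crank '[{"dx":1,"dy":0,"dz":0,"spin":0},{"dx":3,"dy":0,"dz":0,"spin":0},{"dx":5,"dy":0,"dz":0,"spin":0},{"dx":6.5,"dy":0,"dz":0,"spin":0},{"dx":7.2,"dy":0,"dz":0,"spin":0},{"dx":7.7,"dy":0,"dz":0,"spin":0},{"dx":8.2,"dy":0,"dz":0,"spin":0},{"dx":8.6,"dy":0,"dz":0,"spin":0},{"dx":8.6,"dy":0,"dz":0,"spin":0}]'
python3 - <<'E'
from h import *
d=capture("side");crop(d["frame"],320,130,130,100,6,"d7.png")
rel([412,-60,4])
E
```

```text
time: 7.7
tool_pos: [412.7, -60.3, 45.0]
tcp_rot: [-0.196, 1.569, -0.306]
contact_force: [2.8, -0.7, 2.8]
grip_width: 19.5
pos [412.3 -60.2  45.1] t 7.75 w 19.7 F [ 2.1 -0.4  2.7]
toolx [ 0.001 -0.    -1.   ] y [ 0.109  0.994 -0.   ] z [ 0.994 -0.109  0.001]
dx dy dz cm [ 4.11  0.02 -0.04]
```

View pics/d7.png

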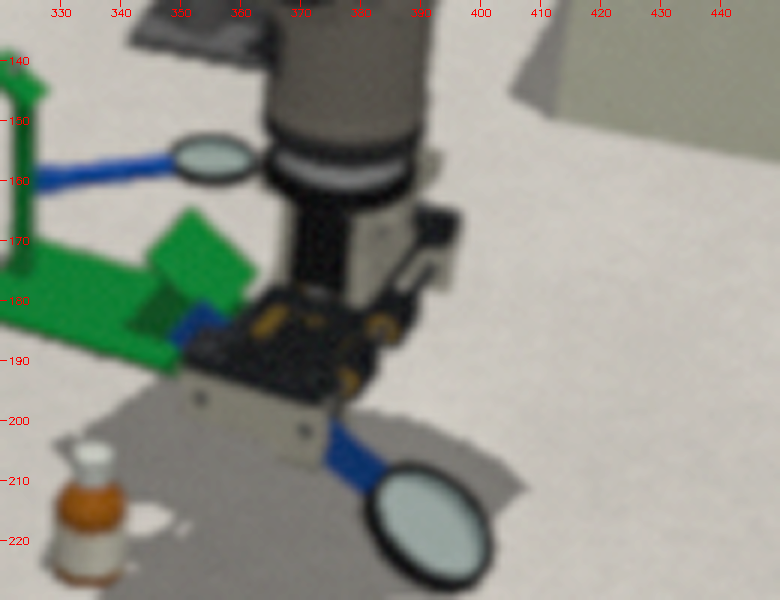

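```bash
python3 -m crank '[{"dx":0.4,"dy":0,"dz":0,"spin":0},{"dx":0.8,"dy":0,"dz":0,"spin":0},{"dx":1.2,"dy":0,"dz":0,"spin":0},{"dx":1.6,"dy":0,"dz":0,"spin":0},{"dx":2,"dy":0,"dz":0,"spin":0},{"dx":2.4,"dy":0,"dz":0,"spin":0},{"dx":2.8,"dy":0,"dz":0,"spin":0},{"dx":3.2,"dy":0,"dz":0,"spin":0},{"dx":3.5,"dy":0,"dz":0,"spin":0},{"dx":3.8,"dy":0,"dz":0,"spin":0},{"dx":4,"dy":0,"dz":0,"spin":0},{"dx":4,"dy":0,"dz":0,"spin":0}]'
python3 - <<'E'
from h import *
d=capture("side");crop(d["frame"],320,150,130,100,6,"d8.png")
c=capture("wrist");cv2.imwrite("pics/w8.png",c["frame"])
rel([412,-60,4])
E
```

```text
time: 8.75
tool_pos: [411.4, -59.8, 4.3]
tcp_rot: [2.831, 1.57, 2.722]
contact_force: [1.1, -1.3, 1.6]
grip_width: 19.5
pos [411.3 -59.8   4.6] t 8.85 w 19.8 F [0.5 0.2 1.4]
toolx [-0.001  0.    -1.   ] y [0.11  0.994 0.   ] z [ 0.994 -0.11  -0.001]
dx dy dz cm [ 0.06 -0.01  0.07]
```

View pics/d8.png

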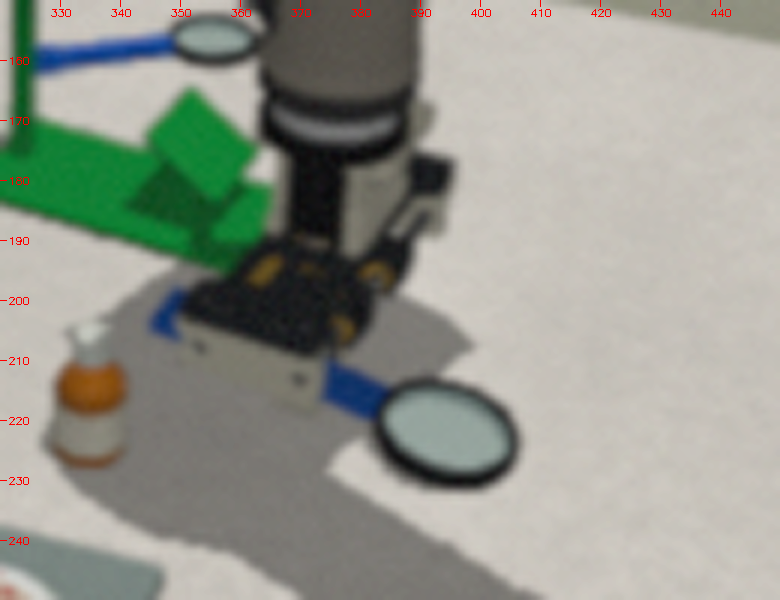

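View pics/w8.png

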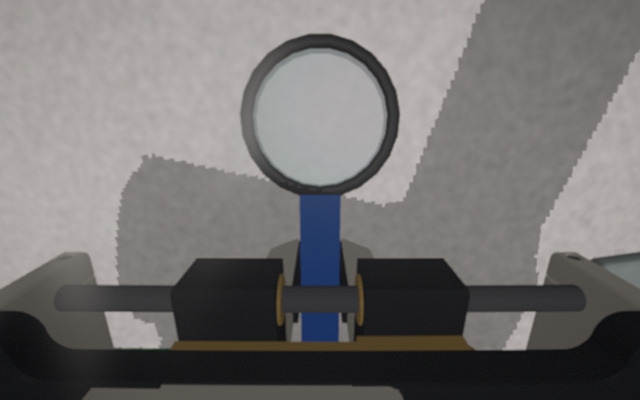

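```bash
python3 -m crank '[{"dx":0.1,"dy":0,"dz":0,"spin":0},{"dx":0.25,"dy":0,"dz":0,"spin":0},{"dx":0.25,"dy":0,"dz":0,"spin":0},{"dx":0.25,"dy":0,"dz":0,"spin":0}]'
python3 -m crank '[{"dx":-0.3,"dy":0,"dz":0,"spin":0},{"dx":-1,"dy":0,"dz":0,"spin":0},{"dx":-2.5,"dy":0,"dz":0,"spin":0},{"dx":-4.5,"dy":0,"dz":0,"spin":0},{"dx":-7,"dy":0,"dz":0,"spin":0},{"dx":-9.5,"dy":0,"dz":0,"spin":0},{"dx":-12,"dy":0,"dz":0,"spin":0},{"dx":-14.5,"dy":0,"dz":0,"spin":0},{"dx":-16.5,"dy":0,"dz":0,"spin":0},{"dx":-18,"dy":0,"dz":0,"spin":0},{"dx":-18,"dy":0,"dz":0,"spin":0},{"dx":-18,"dy":0,"dz":0,"spin":0}]'
cat > lens.py <<'E'
from h import *
def lens(tag):
    o=sensors.get_obs();c=capture("wrist");f=c["frame"];cv2.imwrite(f"pics/{tag}.png",f)
    g=f.max(2)
    m=(g<62).astype(np.uint8);m[215:]=0
    cs,h=cv2.findContours(m,cv2.RETR_CCOMP,cv2.CHAIN_APPROX_NONE)
    # inner (glass) hole: largest hole contour
    k=max([i for i in range(len(cs)) if h[0][i][3]>=0 and 200<cv2.boundingRect(cs[i])[0]+cv2.boundingRect(cs[i])[2]/2<440],key=lambda i:cv2.contourArea(cs[i]))
    out=cs[h[0][k][3]]
    M=R.from_euler('xyz',o["tcp_rot"]).as_matrix()
    for n,q in(("glass",cs[k]),("outer",out)):
        el=cv2.fitEllipse(q);print(n,np.round(el[0],1),np.round(el[1],1),round(el[2],1))
        for d in (5,10):
            w=plane(c,el[0],o["tool_pos"][2]+d,o);print("  d",d,"tool",(M.T@(w-o["tool_pos"])).round(1),"world",w.round(1))
    return o,c
E
python3 - <<'E'
from lens import *
lens("w9")
rel([412,-60,180])
d=capture("side");crop(d["frame"],320,90,130,100,6,"d9.png")
E
```

```text
time: 9.18
tool_pos: [411.7, -59.9, 2.2]
tcp_rot: [0.786, 1.571, 0.677]
contact_force: [0.5, -0.4, 1.0]
grip_width: 19.7
time: 10.18
tool_pos: [411.6, -59.9, 182.6]
tcp_rot: [-0.13, 1.569, -0.24]
contact_force: [-1.2, -0.2, -1.3]
grip_width: 19.6
glass [270.7  62.7] [2.5 3.5] 45.0
  d 5 tool [  -5.1  -22.  -102.7] world [307.1 -70.5 187.6]
  d 10 tool [ -10.1  -21.2 -102.1] world [307.8 -69.8 192.6]
outer [320.3 115.2] [148.1 154.1] 2.3
  d 5 tool [ -5.1   1.3 -79. ] world [333.2 -50.  187.6]
  d 10 tool [-10.1   1.3 -79.1] world [333.1 -50.  192.6]
pos [411.1 -59.7 181.7] t 10.23 w 19.7 F [-0.6 -1.  -1.7]
toolx [-0.001  0.    -1.   ] y [0.11  0.994 0.   ] z [ 0.994 -0.11  -0.001]
dx dy dz cm [ 0.17 -0.02  0.09]
```

View pics/d9.png

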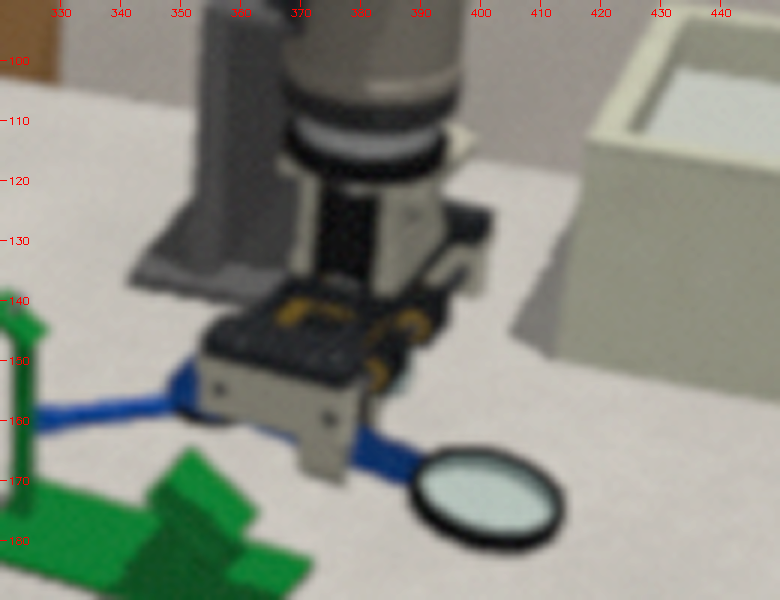

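View pics/w9.png

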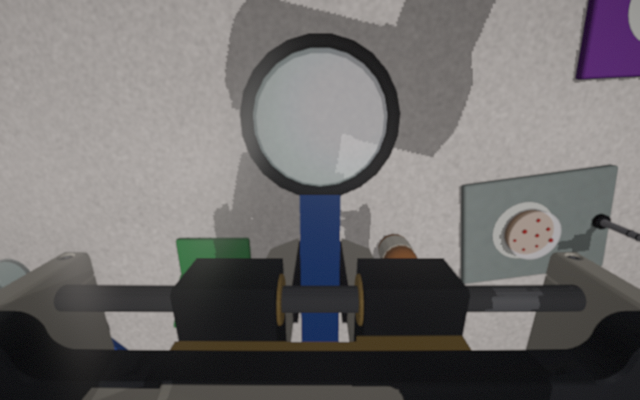

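```bash
python3 - <<'E'
from lens import *
o=sensors.get_obs()
s=capture("scene");crop(s["frame"],270,80,100,80,8,"s10.png")
d=capture("side");crop(d["frame"],335,145,90,45,8,"d10.png")
M=R.from_euler('xyz',o["tcp_rot"]).as_matrix()
for t in(0,0.1,0.2):
    X=[o["tool_pos"]+M@np.array([-10+k*np.sin(t),0,-k*np.cos(t)]) for k in(79,-71,-86)]
    print(t,"side",(proj(d,X)+.5).round(1).tolist(),"scene",(proj(s,X)+.5).round(1).tolist())
E
```

```text
0 side [[401.8, 172.4], [354.0, 159.4], [349.4, 158.2]] scene [[335.7, 128.6], [305.8, 158.9], [302.7, 162.1]]
0.1 side [[401.4, 174.7], [354.2, 157.4], [349.7, 155.7]] scene [[335.5, 130.6], [305.9, 157.1], [302.7, 160.0]]
0.2 side [[400.7, 176.9], [354.7, 155.4], [350.2, 153.3]] scene [[335.3, 132.7], [306.0, 155.2], [302.9, 157.7]]
```

View pics/s10.png

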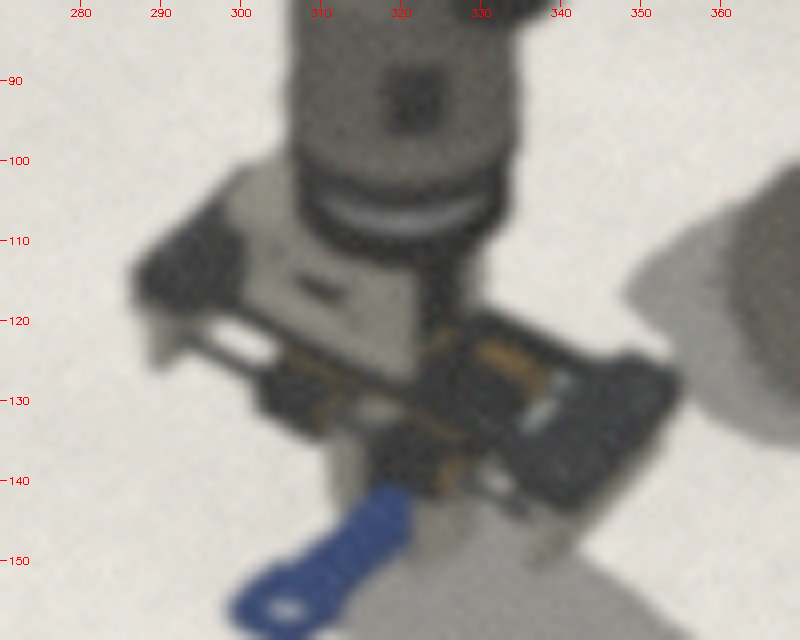

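View pics/d10.png

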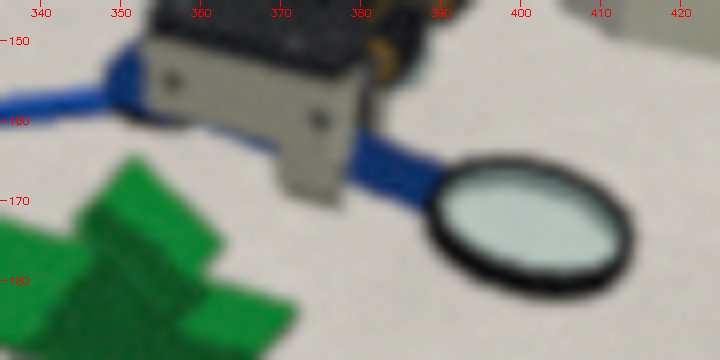

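The numbers disagree with "level". The scene view puts the eyelet about 11 mm high, and the side view puts the glass about 3 mm low, so the tilt is around 0.09 rad, close to the 0.12 limit. I'll set the lens flat on the bench and regrasp low, nearer its mass centre.

```bash
python3 -m crank '[{"dx":1,"dy":0,"dz":0,"spin":0},{"dx":3,"dy":0,"dz":0,"spin":0},{"dx":6,"dy":0,"dz":0,"spin":0},{"dx":9,"dy":0,"dz":0,"spin":0},{"dx":12,"dy":0,"dz":0,"spin":0},{"dx":14.5,"dy":0,"dz":0,"spin":0},{"dx":16,"dy":0,"dz":0,"spin":0},{"dx":17,"dy":0,"dz":0,"spin":0},{"dx":17.6,"dy":0,"dz":0,"spin":0},{"dx":18,"dy":0,"dz":0,"spin":0},{"dx":18,"dy":0,"dz":0,"spin":0},{"dx":18,"dy":0,"dz":0,"spin":0}]'
python3 -m crank '[{"dx":0,"dy":0,"dz":0,"spin":0},{"dx":0,"dy":0,"dz":0,"spin":0},{"dx":0,"dy":0,"dz":0,"spin":0},{"dx":0,"dy":0,"dz":0,"spin":0},{"dx":0,"dy":0,"dz":0,"spin":0},{"dx":0,"dy":0,"dz":0,"spin":0},{"dx":0,"dy":0,"dz":0,"spin":0}]' 45
python3 - <<'E'
from lens import *
rel([412,-60,1.2])
lens("w11")
d=capture("side");crop(d["frame"],335,180,90,70,8,"d11.png")
E
```

```text
time: 11.38
tool_pos: [411.6, -59.9, 2.3]
tcp_rot: [2.613, 1.57, 2.503]
contact_force: [-0.6, -0.3, 0.2]
grip_width: 20.0
time: 11.97
tool_pos: [411.8, -60.0, 2.3]
tcp_rot: [0.189, 1.571, 0.079]
contact_force: [-0.1, 0.4, -0.1]
grip_width: 41.3
pos [411.8 -60.    2.3] t 11.97 w 41.3 F [-0.1  0.4 -0.1]
toolx [ 0.  0. -1.] y [0.11  0.994 0.   ] z [ 0.994 -0.11   0.   ]
dx dy dz cm [ 0.11 -0.    0.02]
glass [281.5 177. ] [2.1 3. ] 90.0
  d 5 tool [ -5. -19. -48.] world [362.  -73.6   7.3]
  d 10 tool [-10.  -18.4 -49.1] world [361.  -72.8  12.3]
outer [321.1 115.8] [142.6 150.7] 4.7
  d 5 tool [ -5.    1.6 -78.7] world [333.7 -49.7   7.3]
  d 10 tool [-10.    1.6 -78.9] world [333.6 -49.7  12.3]
```

View pics/w11.png

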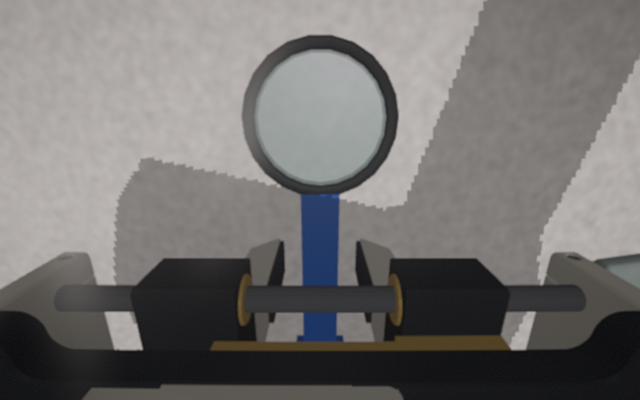

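View pics/d11.png

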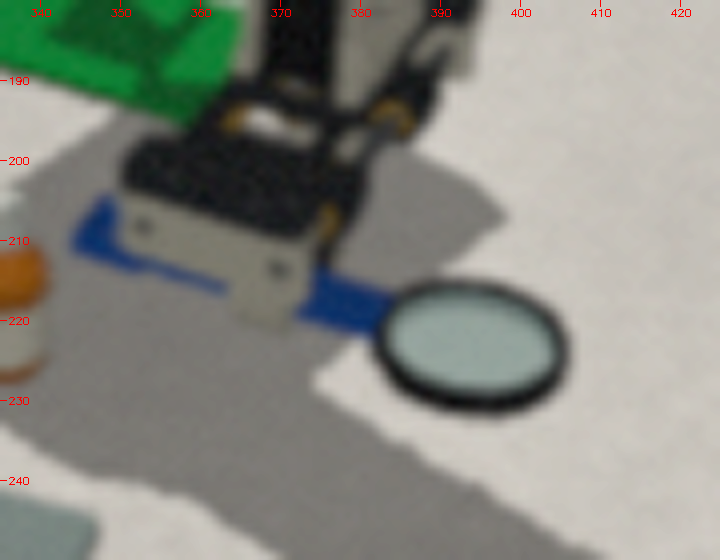

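```bash
python3 -m crank '[{"dx":0,"dy":0,"dz":-0.6,"spin":0},{"dx":0,"dy":0,"dz":-1.5,"spin":0},{"dx":0.1,"dy":0,"dz":-1.5,"spin":0},{"dx":0.1,"dy":0,"dz":-1.5,"spin":0}]'
python3 -m crank '[{"dx":0,"dy":0,"dz":0,"spin":0},{"dx":0,"dy":0,"dz":0,"spin":0},{"dx":0,"dy":0,"dz":0,"spin":0},{"dx":0,"dy":0,"dz":0,"spin":0},{"dx":0,"dy":0,"dz":0,"spin":0},{"dx":0,"dy":0,"dz":0,"spin":0},{"dx":0,"dy":0,"dz":0,"spin":0},{"dx":0,"dy":0,"dz":0,"spin":0},{"dx":0,"dy":0,"dz":0,"spin":0}]' 0
python3 -m crank '[{"dx":-0.3,"dy":0,"dz":0,"spin":0},{"dx":-1,"dy":0,"dz":0,"spin":0},{"dx":-2.5,"dy":0,"dz":0,"spin":0},{"dx":-4.5,"dy":0,"dz":0,"spin":0},{"dx":-7,"dy":0,"dz":0,"spin":0},{"dx":-9.5,"dy":0,"dz":0,"spin":0},{"dx":-12,"dy":0,"dz":0,"spin":0},{"dx":-14.5,"dy":0,"dz":0,"spin":0},{"dx":-16.5,"dy":0,"dz":0,"spin":0},{"dx":-18,"dy":0,"dz":0,"spin":0},{"dx":-18,"dy":0,"dz":0,"spin":0},{"dx":-18,"dy":0,"dz":0,"spin":0}]'
python3 - <<'E'
from lens import *
o,c=lens("w12")
s=capture("scene");crop(s["frame"],270,80,100,80,8,"s12.png")
d=capture("side");crop(d["frame"],335,140,90,60,8,"d12.png")
M=R.from_euler('xyz',o["tcp_rot"]).as_matrix();print(o["tool_pos"])
for t in(0,0.1):
    X=[o["tool_pos"]+M@np.array([-5+k*np.sin(t),0,-k*np.cos(t)]) for k in(64,-86,-101)]
    print(t,"side",(proj(d,X)+.5).round(1).tolist(),"scene",(proj(s,X)+.5).round(1).tolist())
E
```

```text
time: 12.4
tool_pos: [395.9, -58.1, 1.1]
tcp_rot: [2.824, 1.57, 2.714]
contact_force: [1.2, 0.6, -0.3]
grip_width: 41.7
time: 13.15
tool_pos: [396.9, -58.3, 1.2]
tcp_rot: [0.045, 1.571, -0.065]
contact_force: [0.1, 0.4, 0.6]
grip_width: 19.6
time: 14.15
tool_pos: [396.8, -58.3, 181.7]
tcp_rot: [-0.156, 1.569, -0.265]
contact_force: [-0.6, 0.3, -1.2]
grip_width: 19.8Traceback (most recent call last):
  File "<stdin>", line 2, in <module>
  File "lens.py", line 12, in lens
    el=cv2.fitEllipse(q);print(n,np.round(el[0],1),np.round(el[1],1),round(el[2],1))
cv2.error: OpenCV(4.12.0) /io/opencv/modules/imgproc/src/shapedescr.cpp:361: error: (-201:Incorrect size of input array) There should be at least 5 points to fit the ellipse in function 'fitEllipseNoDirect'
```

View pics/w12.png

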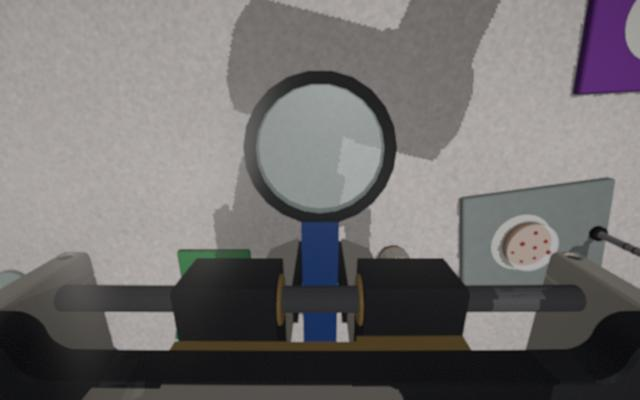

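```bash
cat > lens.py <<'E'
from h import *
def lens(tag,th=62,ymax=235):
    o=sensors.get_obs();c=capture("wrist");f=c["frame"];cv2.imwrite(f"pics/{tag}.png",f)
    m=((f.max(2)<th)).astype(np.uint8);m[ymax:]=0;m[:,:220]=0;m[:,420:]=0
    m=cv2.morphologyEx(m,cv2.MORPH_CLOSE,np.ones((5,5)))
    cs=cv2.findContours(m,cv2.RETR_EXTERNAL,cv2.CHAIN_APPROX_NONE)[0]
    q=max(cs,key=lambda a:cv2.contourArea(cv2.convexHull(a)))
    el=cv2.fitEllipse(cv2.convexHull(q));print("outer",np.round(el[0],1),np.round(el[1],1),round(el[2],1),cv2.boundingRect(q))
    M=R.from_euler('xyz',o["tcp_rot"]).as_matrix()
    w=plane(c,el[0],o["tool_pos"][2]+8,o);print("  tool",(M.T@(w-o["tool_pos"])).round(1),"world",w.round(1))
    return o,c,el
E
python3 - <<'E'
from lens import *
o,c,el=lens("w12")
s=capture("scene");crop(s["frame"],270,80,100,80,8,"s12.png")
d=capture("side");crop(d["frame"],335,140,90,60,8,"d12.png")
M=R.from_euler('xyz',o["tcp_rot"]).as_matrix();print(o["tool_pos"])
for t in(0,0.1):
    X=[o["tool_pos"]+M@np.array([-5+k*np.sin(t),0,-k*np.cos(t)]) for k in(64,-86,-101)]
    print(t,"side",(proj(d,X)+.5).round(1).tolist(),"scene",(proj(s,X)+.5).round(1).tolist())
E
```

```text
outer [320.2 146.8] [149.5 152.8] 11.6 (257, 71, 139, 151)
  tool [ -8.    1.2 -64. ] world [332.8 -49.9 188.8]
[396.23966147 -58.10729771 180.78026517]
0 side [[401.5, 174.0], [353.8, 161.0], [349.3, 159.7]] scene [[335.6, 130.0], [305.8, 160.2], [302.7, 163.4]]
0.1 side [[401.2, 175.9], [354.1, 158.5], [349.6, 156.8]] scene [[335.4, 131.6], [305.8, 158.1], [302.7, 160.9]]
```

View pics/s12.png

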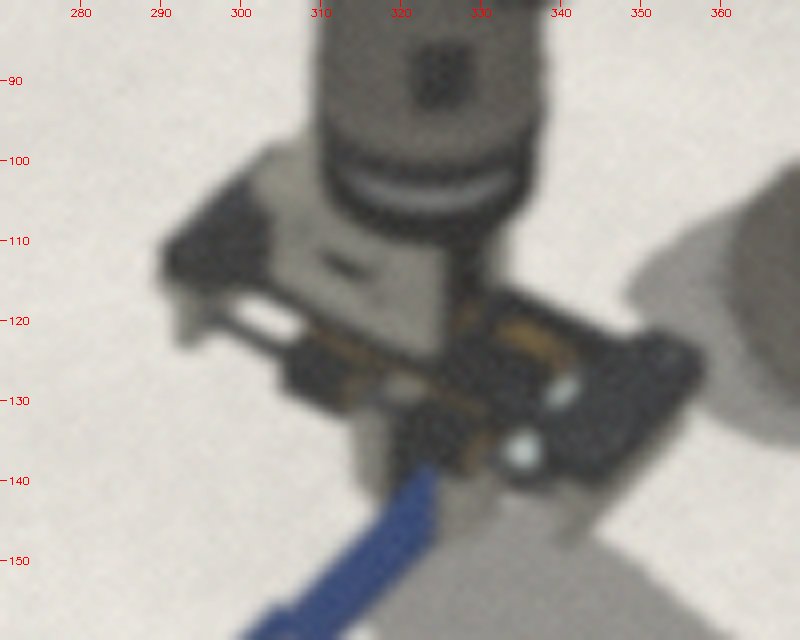

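View pics/d12.png

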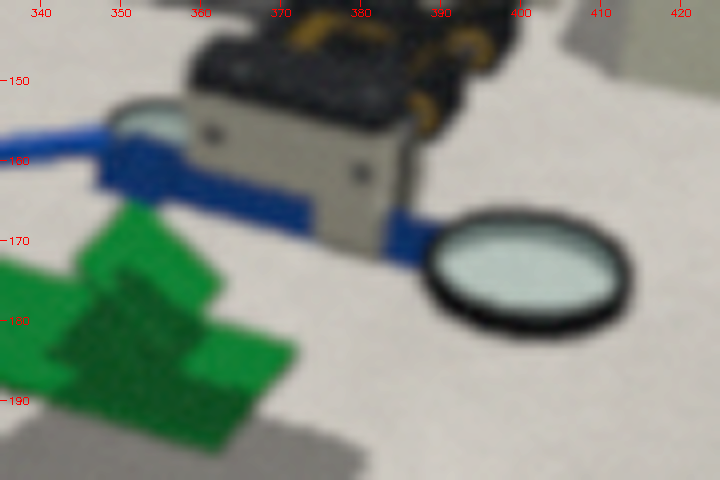

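```bash
python3 - <<'E'
from lens import *
f=cv2.imread("pics/w12.png");o=sensors.get_obs();c=capture("wrist")
crop(c["frame"],450,170,180,120,4,"w13.png")
x0,y0=485,205;g=c["frame"][y0:285,x0:570].astype(int)
m=((g[...,2]-g[...,0])>18).astype(np.uint8);m=cv2.morphologyEx(m,cv2.MORPH_CLOSE,np.ones((5,5)))
q=max(cv2.findContours(m,0,1)[0],key=cv2.contourArea);el=cv2.fitEllipse(cv2.convexHull(q));p=np.array(el[0])+(x0,y0)
print(p,el[1],[plane(c,p,z,o).round(1) for z in(12,20,26)])
w=((g.min(2))>135).astype(np.uint8)
rel([564.6,174,180])
E
```

```text
[528.16594696 245.48902893] (41.29795837402344, 50.143310546875) [array([498.4, 184. ,  12. ]), array([493.9, 178.3,  20. ]), array([490.5, 174.1,  26. ])]
pos [396.2 -58.1 180.2] t 14.4 w 19.4 F [ 0.2 -0.3 -0.7]
toolx [-0.002  0.001 -1.   ] y [0.11  0.994 0.001] z [ 0.994 -0.11  -0.002]
dx dy dz cm [ 0.   24.92 14.2 ]
```

View pics/w13.png

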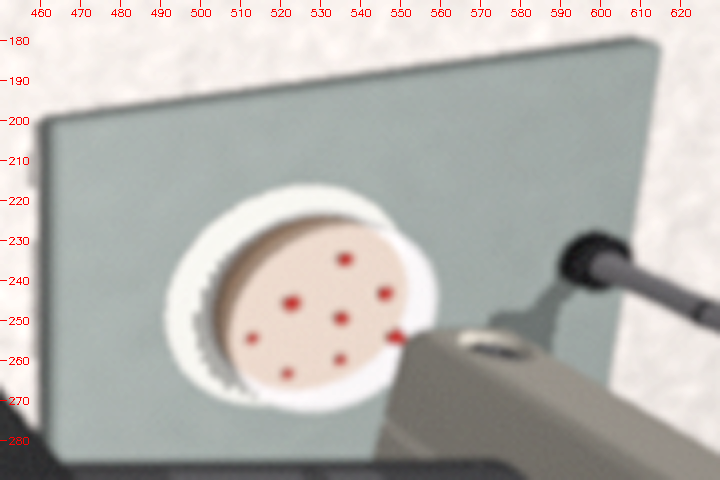

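```bash
python3 -m crank '[{"dx":0,"dy":0.8,"dz":0.4,"spin":0},{"dx":0,"dy":2.2,"dz":1.2,"spin":0},{"dx":0,"dy":4.2,"dz":2.4,"spin":0},{"dx":0,"dy":6.5,"dz":3.7,"spin":0},{"dx":0,"dy":9,"dz":5.1,"spin":0},{"dx":0,"dy":11.5,"dz":6.5,"spin":0},{"dx":0,"dy":14,"dz":8,"spin":0},{"dx":0,"dy":16.5,"dz":9.4,"spin":0},{"dx":0,"dy":19,"dz":10.8,"spin":0},{"dx":0,"dy":21,"dz":12,"spin":0},{"dx":0,"dy":23,"dz":13.1,"spin":0},{"dx":0,"dy":24.2,"dz":13.8,"spin":0},{"dx":0,"dy":24.9,"dz":14.2,"spin":0},{"dx":0,"dy":24.9,"dz":14.2,"spin":0},{"dx":0,"dy":24.9,"dz":14.2,"spin":0}]'
python3 - <<'E'
from lens import *
o,c,el=lens("w14")
rel([564.6,174,115])
s=capture("scene");crop(s["frame"],330,160,90,100,6,"s14.png")
d=capture("side");crop(d["frame"],270,190,100,100,6,"d14.png")
E
```

```text
time: 15.65
tool_pos: [564.7, 173.7, 180.5]
tcp_rot: [-2.76, 1.569, -2.87]
contact_force: [-0.2, 0.4, -0.7]
grip_width: 19.7
outer [325.5 144.3] [147.4 166.3] 57.1 (252, 72, 155, 150)
  tool [ -7.9   3.8 -65.2] world [500.3 184.7 188.5]
pos [564.6 173.3 180.8] t 15.7 w 19.7 F [ 0.   0.1 -2. ]
toolx [-0.001 -0.    -1.   ] y [ 0.11   0.994 -0.001] z [ 0.994 -0.11  -0.001]
dx dy dz cm [ 6.58  0.08 -0.  ]
```

View pics/w14.png

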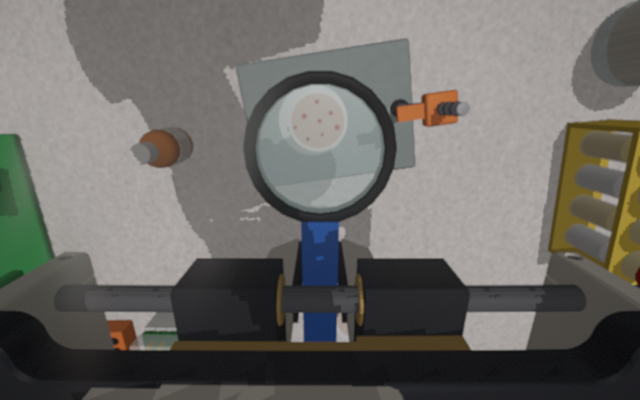

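View pics/d14.png

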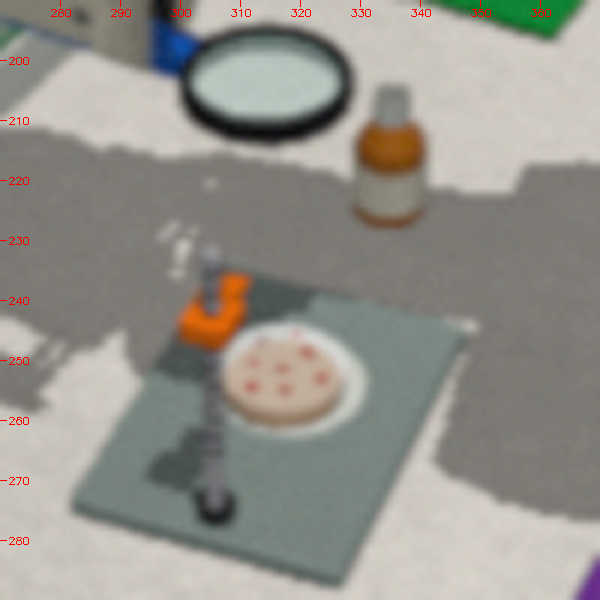

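View pics/s14.png

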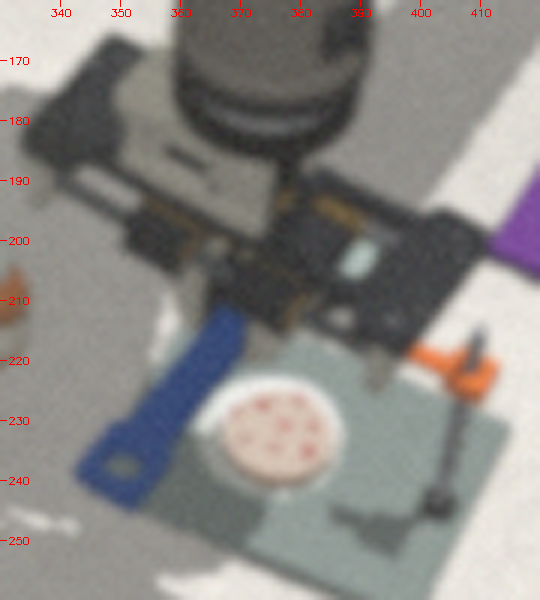

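```bash
python3 - <<'E'
from lens import *
o=sensors.get_obs();c=capture("wrist");f=c["frame"]
crop(f,235,60,240,160,3,"w15.png")
x0,y0=285,85;g=f[y0:155,x0:352].astype(int)
m=((g[...,2]-g[...,0])>8).astype(np.uint8);m=cv2.morphologyEx(m,cv2.MORPH_CLOSE,np.ones((5,5)))
q=max(cv2.findContours(m,0,1)[0],key=cv2.contourArea);el=cv2.fitEllipse(cv2.convexHull(q));p=np.array(el[0])+(x0,y0)
print("dish",p,el[1],[plane(c,p,z,o).round(1) for z in(20,25)])
s=capture("scene");d=capture("side")
rs=[ray(s,(398.2,218.5)),ray(d,(310.3,236.1)),ray(c,(396.5,112.5),o)]
print(tri(rs));
for i in((0,2),(1,2),(0,1)):print(i,tri([rs[j] for j in i]))
print("proj tip",proj(s,[[492,234.6,120]]),proj(d,[[492,234.6,120]]),proj(c,[[492,234.6,120]],o))
print("ring tool/world",plane(c,(320,146.3),o["tool_pos"][2]+8,o))
E
```

```text
dish [317.89228058 120.09539032] (51.27861404418945, 52.9163818359375) [array([495.3, 179.5,  20. ]), array([495.1, 179.6,  25. ])]
(array([491.99973838, 235.23305247, 120.91074911]), [2.5, 2.9, 0.6])
(0, 2) (array([492.35584173, 236.4315512 , 117.88451085]), [0.2, 0.2])
(1, 2) (array([490.87100842, 234.84811357, 123.40430065]), [1.2, 1.2])
(0, 1) (array([491.87293642, 234.63247686, 120.35230416]), [2.7, 2.7])
proj tip [[397.80713794 217.69880375]] [[309.4676512  236.88684585]] [[394.37841058 112.47468247]]
ring tool/world [501.07566472 181.08869758 189.24045254]
```

View pics/w15.png

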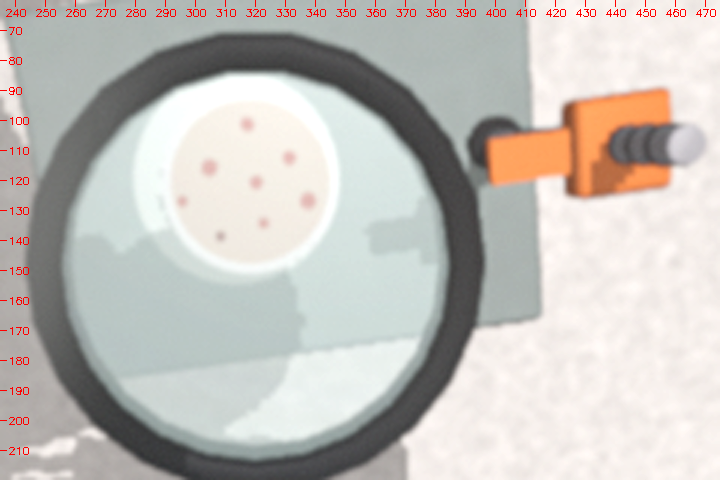

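```bash
python3 -m crank '[{"dx":0.5,"dy":-0.1,"dz":-0.4,"spin":0},{"dx":1.5,"dy":-0.1,"dz":-0.4,"spin":0},{"dx":2.5,"dy":-0.1,"dz":-0.4,"spin":0},{"dx":3.5,"dy":-0.1,"dz":-0.4,"spin":0},{"dx":4.5,"dy":-0.1,"dz":-0.4,"spin":0},{"dx":5.5,"dy":-0.1,"dz":-0.4,"spin":0},{"dx":6.1,"dy":-0.1,"dz":-0.4,"spin":0},{"dx":6.5,"dy":-0.1,"dz":-0.4,"spin":0},{"dx":6.5,"dy":-0.1,"dz":-0.4,"spin":0},{"dx":6.5,"dy":-0.1,"dz":-0.4,"spin":0},{"dx":6.5,"dy":-0.1,"dz":-0.4,"spin":0}]'
python3 - <<'E'
from lens import *
o=sensors.get_obs();c=capture("wrist");f=c["frame"];crop(f,235,50,240,190,3,"w16.png")
s=capture("scene");crop(s["frame"],330,190,90,70,8,"s16.png")
d=capture("side");crop(d["frame"],275,210,80,70,8,"d16.png")
rel([560,174,115.8])
M=R.from_euler('xyz',o["tcp_rot"]).as_matrix()
X=[o["tool_pos"]+M@np.array([-5.,0.5,-k]) for k in(64,-86)]
print(X,"side",(proj(d,X)+.5).round(1).tolist(),"scene",(proj(s,X)+.5).round(1).tolist(),"wrist",proj(c,X,o))
E
```

```text
time: 16.87
tool_pos: [561.5, 173.2, 116.7]
tcp_rot: [0.341, 1.57, 0.231]
contact_force: [-0.0, 0.3, -0.9]
grip_width: 19.4
pos [561.5 173.1 116.8] t 17.02 w 19.5 F [ 0.  -0.3 -1.6]
toolx [ 0.001  0.    -1.   ] y [0.11  0.994 0.   ] z [ 0.994 -0.11   0.001]
dx dy dz cm [ 0.1   0.07 -0.16]
[array([497.96291697, 180.66899527, 121.66836117]), array([647.06032147, 164.23912505, 121.82111729])] side [[316.1, 224.2], [269.1, 207.6]] scene [[379.9, 211.7], [350.4, 248.6]] wrist [[318.81106256 145.9866482 ]
 [319.10246667 375.35534201]]
```

View pics/w16.png

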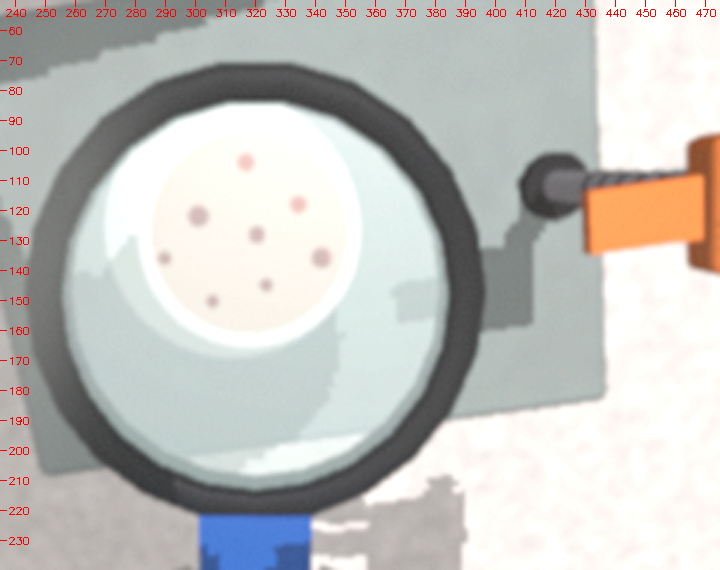

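View pics/s16.png

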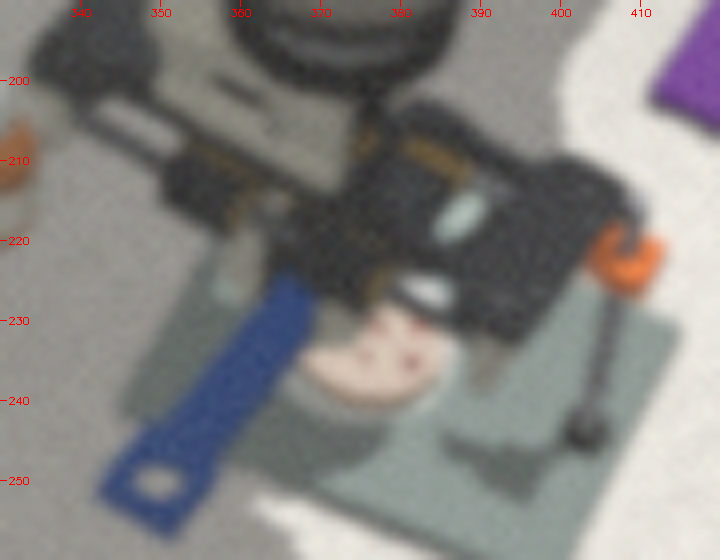

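View pics/d16.png

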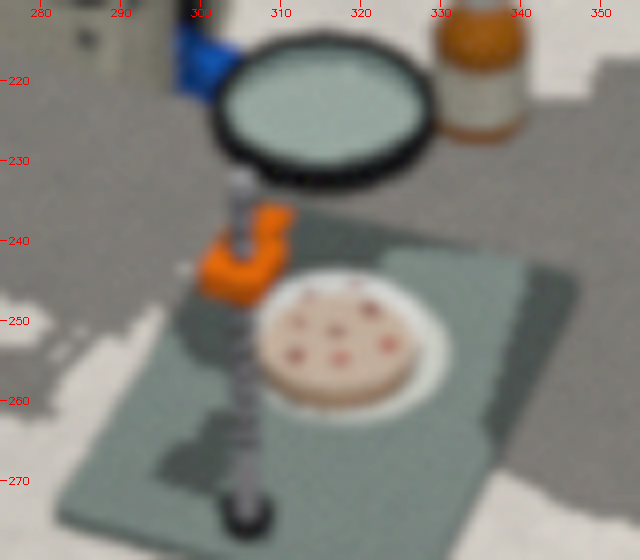

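```bash
python3 - <<'E'
from lens import *
o=sensors.get_obs();c=capture("wrist");s=capture("scene");d=capture("side")
oa=dict(o);oa["tool_pos"]=np.array([564.6,173.4,180.6])
oa["tcp_rot"]=o["tcp_rot"]
ra=ray(c,(397.7,112.5),oa);rb=ray(c,(430.3,123.3),o)
print("wrist-wrist",tri([ra,rb]))
rs=ray(s,(398.2,218.5));rd=ray(d,(310.3,236.1))
print("all",tri([ra,rb,rs,rd]));print("side+w",tri([rb,rd]),"scene+w",tri([rb,rs]))
f=c["frame"]
x0,y0=270,80;g=f[y0:180,x0:370].astype(int)
m=((g[...,2]-g[...,0])>6).astype(np.uint8);m=cv2.morphologyEx(m,cv2.MORPH_OPEN,np.ones((3,3)));m=cv2.morphologyEx(m,cv2.MORPH_CLOSE,np.ones((7,7)))
q=max(cv2.findContours(m,0,1)[0],key=cv2.contourArea);el=cv2.fitEllipse(cv2.convexHull(q));p=np.array(el[0])+(x0,y0)
print("dish",p,el[1],plane(c,p,24,o).round(1))
print("dish by side top", plane(d,(316.3,251.3),26), "disc",plane(c,(318,122),12.5,o))
E
```

```text
wrist-wrist (array([492.1893    , 235.79305765, 125.16783439]), [0.4, 0.4])
all (array([492.22351762, 236.05285445, 121.78369116]), [0.7, 0.9, 2.6, 3.3])
side+w (array([491.01913383, 235.48911347, 124.10142634]), [1.6, 1.6]) scene+w (array([493.31306952, 237.05545254, 119.6394343 ]), [0.6, 0.6])
dish [317.61860657 126.99758148] (64.91065979003906, 66.6943588256836) [494.7 179.7  24. ]
dish by side top [495.2647273  182.09906255  26.        ] disc [491.39158924 180.33455972  12.5       ]
```

```bash
python3 -m crank '[{"dx":0,"dy":0,"dz":-0.2,"spin":0},{"dx":0,"dy":0,"dz":-0.2,"spin":0},{"dx":0,"dy":0,"dz":-0.2,"spin":0},{"dx":0,"dy":0,"dz":-0.2,"spin":0},{"dx":0,"dy":0,"dz":-0.2,"spin":0},{"dx":0,"dy":0,"dz":-0.2,"spin":0},{"dx":0,"dy":0,"dz":-0.2,"spin":0},{"dx":0,"dy":0,"dz":-0.2,"spin":0}]'
python3 - <<'E'
from lens import *
o=sensors.get_obs();print(np.abs(o["dq"]).max())
s=capture("scene");d=capture("side");crop(d["frame"],265,195,80,70,8,"d17.png")
M=R.from_euler('xyz',o["tcp_rot"]).as_matrix()
X=[o["tool_pos"]+M@np.array([-5.,0.5,-k]) for k in(64,-86)]
print(X,(proj(d,X)+.5).round(1))
E
```

```text
time: 17.83
tool_pos: [559.2, 173.3, 116.2]
tcp_rot: [1.647, 1.571, 1.537]
contact_force: [0.0, 0.3, -1.0]
grip_width: 19.3
0.0022149232919745324
[array([495.60235746, 180.81465876, 121.20728645]), array([644.69861821, 164.37370284, 121.20627256])] [[316.9 224.5]
 [269.9 208. ]]
```

View pics/d17.png

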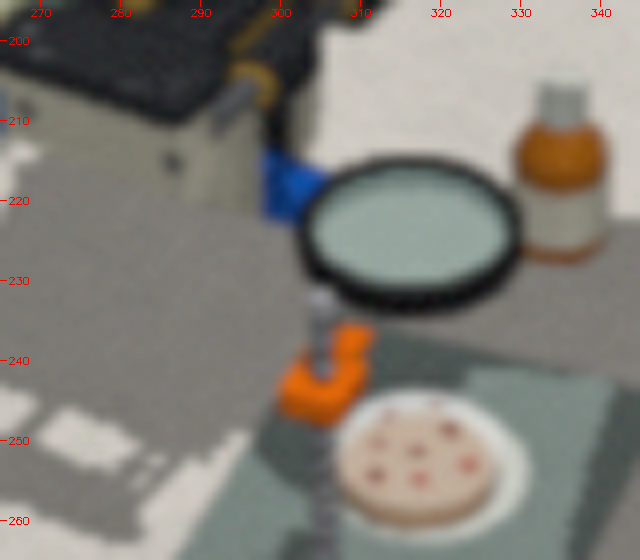

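The side view shows the ring centred near (316.3,224.2), against (316.9,224.5) predicted for a level lens at z≈121. The orange tip, at about (311,237), hasn't moved. The arm is still, so I'm handing in.

```bash
python3 -c "
from plant import bot,sensors
print(bot.close_job()); print(sensors.get_obs()['time'])"
```

```text
the job is handed in; nothing more can be done
None
the job is handed in; nothing more can be done
```

I lifted the lens off the peg and handed the job in at about 18 s, with the gripper holding the lens over the dish. No verdict was reported.

**How it went:** The tool cannot tilt, so I pressed the glass on the bare bench to turn the lens level in the grip. My check still showed about 0.09 rad of tilt, close to the 0.12 limit. I set the lens flat on the bench, regrasped it low and nearer its mass centre, and carried it over the dish.

**Last checks:**

| Check | Result | Limit |
|---|---|---|
| Lens centre | about (496, 181, 121) mm | – |
| Dish centre | wrist camera about (495, 180); one side-view reading (495, 182); scene camera 6–10 mm farther in x | 13 mm off-centre |
| Pointer height | 118–125 mm depending on camera pair, mean about 121 | 8 mm off |
| Tilt | about level; the scene camera hinted at up to 0.03 rad | 0.12 rad |
| Arm | still, joint speeds about 0.002 rad/s | – |
| Grip | holding at 19.3 mm opening, on a handle listed as 20 mm wide | – |

- **Disagreement between cameras:** I trusted the wrist and side readings of the dish over the scene one, which also catches the dish's near wall.
- **Other things on the bench:** I saw no sign that the dish, pointer or reagent bottle had moved in the last side picture. I did not measure the others again.

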